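# Raise the specimen stage and stand the stone obelisk on it

### The job

Get the fallen stone obelisk ready for viewing: first lift the stage of the ratchet stand by its black tab until the pawl catches the second notch from the top and holds it there by itself, then stand the obelisk upright, point up, in the middle of the raised stage without banging it down, and let go. Leave the other stones and the drip tank where they are.

Things in the scene. Friction and masses are not known exactly. Their poses are not given: they have to be found in the camera images.
- stand: Fixed ratchet stand. Origin: underside centre of its steel base (200 x 130 x 12 mm; x, y, z). A 30 mm square mast at x = +60 mm rises to 244 mm; on its +x side is a rack of five teeth 24 mm apart, each tooth top a notch. The stage hangs on the -x side. Its grey sleeve, 54 mm wide, spans x = +34 to +144 mm and from 20 mm above to 35 mm below the stage's top.
- carriage (a joint): Height of the stage in m, up positive, 0 = lowest notch; notches at 0, 0.024, 0.048, 0.072 (second from the top, wanted), 0.096; end stop 0.110. Starts at or above one of the three lowest notches and sinks into it within 0.5 s. A spring pawl lets it rise (5 to 15 N) and catches each notch as it is passed; then it cannot go back below it. Let go between notches it sinks to the lower one.
- stage (a point): Aluminium stage plate that moves only straight up and down with the carriage: 100 mm (x) x 110 mm (y) x 8 mm. Origin: centre of its top surface, which is 85 mm above the table at joint value 0. Same axes as the stand; the mast is on its +x side, axis 85 mm from the origin.
- tab_grip (a point): Centre of the stage's black upright lifting tab, 80 mm from the stage's centre along -x and 15 mm above its top. The tab is 14 mm thick (y), 30 mm long (x; it begins 15 mm outside the plate's edge) and reaches from 2 mm below to 32 mm above the stage's top. Axes as the stage.
- obelisk: Small obelisk of brown stone, 0.2 to 0.42 kg: square shaft 40 x 40 mm, 66 mm long, flat foot, topped by a 26 mm high pyramid point; 92 mm long in all. Origin: on the axis, 46 mm from foot and from point. Its z axis points from foot to point. It starts lying on a side of its shaft on the board, its axis 20 mm above the board's top.
- board: Fixed dark display board lying on the table, 260 mm (x) x 280 mm (y) x 8 mm, on which the obelisk and three small stones lie. Origin: centre of its underside.
- rough: Bystander on the board: rough pale stone, about 52 mm across, 28 mm high. Origin: centre of its underside.
- dome: Bystander on the board: polished dark dome-shaped stone, 42 mm across, 19 mm high. Origin: centre of its underside.
- offcut: Bystander on the board: flat pale sawn stone, 46 x 32 x 14 mm. Origin: centre of its underside.
- drip_tank: Bystander on the table beside the stand: clear upright cylinder with a green lid, 60 mm across (lid 64 mm), 166 mm high. Origin: centre of its underside.
Things that resemble listed ones, but are neither listed nor needed, are in the scene too. There is more than one size of the obelisk; the one meant has the size given above.

How it is judged:
On the way:
1. the stage rests in the second notch from the top, held by its pawl, with nothing held by the fingers and the obelisk not yet on it (value of joint carriage between 0.069 and 0.075 m and contact force between the fingers and anything else below 0.1 N and contact force between obelisk and carriage below 0.1 N), for 0.2 s.
At the end, for the whole second after the job is handed in: The stage rests in the second notch from the top (joint value 0.072 within 3 mm), and the obelisk stands on the stage at rest, point up (within 0.1 rad of upright), its axis within 22 mm of the stage's centre, its foot on the plate (within 5 mm), and released (value of joint carriage between 0.069 and 0.075 m and angle between obelisk's own z axis and vertical below 0.1 rad and horizontal distance between obelisk and stage below 0.022 m and z of obelisk in the frame of stage between 0.041 and 0.051 m and linear speed of obelisk below 0.02 m/s); the robot touches nothing.
It fails at once if the obelisk is banged on the stage (more than 60 N) (contact force between obelisk and carriage above 60 N).
It fails at once if a bystander stone or the drip tank is moved by more than 20 mm or the drip tank is tipped (distance of any of rough, dome, offcut, drip_tank from where it was at the start of the episode above 0.02 m or angle between drip_tank's own z axis and vertical above 0.3 rad).
It also fails if it takes over 64 s, if anything falls off the work surface, if the arm or the gripper's body presses on something with over 40 N, if the wrist force passes 120 N, or if a joint passes its speed limit or range.

### The arm

A 7-joint arm with a two-finger parallel gripper is mounted at the origin on the work surface. World frame = base frame: x ahead of the robot, y to its left, z up, the work surface at z = 0. Lengths are in m, angles in rad, forces in N, time in s.
With the tool pointing down it reaches from about 0.4 to 0.85 m from the base axis. Payload 10.4 kg.
Tool frame: the origin (TCP) lies midway between the tips of the shut fingers; the grasp point (between the pads) lies 19 mm behind it; z points along the fingers, y is the line along which they close (so a half turn about z gives the same grasp; the last joint's range is limited). The gripper opens to 85 mm and grips with 20 to 120 N. Pads are 22 mm wide; open, the fingers measure 114 mm over their backs; the gripper's body (76 mm by 85 mm) begins 54 mm behind the grasp point. The pads swing forward as they close: fully open they stand 13 mm farther back than shut.
Start: joints at [-0.023, 0.332, -0.065, 1.46, 0.022, 1.35, -0.088], TCP at [0.625, 0, 0.209] pointing down, gripper open.
Joint ranges: [-2.6, 2.6], [-0.5, 2.12], [-1.47, 1.34], [0.16, 2.42], [-1.27, 4.41], [0.06, 2.06], [-2.6, 2.6]. Speed limits (rad/s): [2.22, 2.22, 2.79, 2.79, 3.14, 3.14, 3.14].

### API

Orientations are given as a unit quaternion [x, y, z, w].
In Python, from workcell import get_obs, camera, camera_params, hand_in gives the robot as it stands.
- The arm moves only by the tool carry_out, never from a script. Its argument "commands" is a list that holds one entry, the list of rows, each a list of 6 numbers: the shift along the tool's x, y, z in units of 40 mm (1.0 is 40 mm), then the turn, a rotation vector about the tool's x, y, z in units of 6 degrees (1.0 is 6 degrees). In form: [[[x, y, z, ax, ay, az], ...]]. A call has 1 to 20 rows; each row shifts and turns the commanded pose from where the row before left it, along the tool's axes as they then stand; what a row does not reach is not made up. A row lasts 1/12 s, in which the tool goes at most 41.7 mm and 7.16 degrees, less where a joint would pass 70% of its speed; a pose out of reach is approached as far as the arm can. A call is refused whole if a number of a shift passes 1 or a number of a turn 1, either way. A call with a gripper value outside its range is refused whole. "hand" is the closure, from -1 (fully open) to 1 (shut), set as the call begins (left out, the last holds). The fingers move at their own pace and stop on an object; "force" is the grip in N (left out, the last holds). Time passes only in rows, so rows that do not move let the fingers close. It gives the time, the measured TCP pose, the force, the opening and the grip force at its end, in the units of the state.
- get_obs(): the state, without advancing time (a new reading comes with each control period).
- camera(name): name is "scene" or "side" or "wrist"; returns the picture (420x560x3 uint8, red, green, blue); there is no depth.
- camera_params(name): a dict with "mtx" (3x3 intrinsics, pixels), "k1" (the pictures are not rectified: a ray, as slopes to the right and down, at radius r is drawn at 1 + k1 r^2 times it, then the intrinsics apply), "R" (3x3) and "t" (3): a world point X has camera coordinates R X + t. Camera axes: x right, y down, z forward; pixel columns grow to the right and rows downward; lengths in m; the calibration is good to about 2 mm. A picture is of the moment at which its call begins: read the wrist's pose just before it. camera_params takes no time and is no camera call; for the wrist camera it gives the pose at the moment of the call.
- hand_in(): hands the job in; it is judged then, once.
The state is a dict: "clock": time; "joint_pos": joint angles; "joint_velocities": joint speeds; "tau": joint torques, N m; "position": TCP position; "ee_rot": TCP orientation; "ft_force": force on the tool from outside, world axes, zero at the start; "torque": the same for the moment, N m; "grip_width": opening from 0.0 (shut) to 1.0 (fully open); "grasp_force": force on a finger pad.
Only numpy, scipy, OpenCV 4.12 (cv2) and the standard library are available. Lean on these libraries where they do the work, as an engineer would, in place of code of your own. Each camera call takes 0.05 s, during which the arm holds its last target. There are 200 camera calls.

## Working session

There is one attempt and no reset: what is moved stays moved. The work goes in short steps, Python scripts to look and compute and a tool call to move; the robot and the scene stay as the last step left them, time stands still between calls to the robot, and variables do not carry over. Pictures are saved under pics/ and viewed, at most 10 in all, crops included, and the job is handed in when it is done.

Besides the shell and the picture viewer there is one more tool, called after "Call:" by a JSON object that holds its "method" and its "body". carry_out: Moves the arm, as the interface text tells. Its arguments: {"type":"object","properties":{"commands":{"type":"array"},"hand":{"type":"number"},"force":{"type":"number"}},"required":["commands"]}

```bash
mkdir -p pics; cat > h.py <<'E'
import numpy as np, cv2
from workcell import get_obs, camera, camera_params
from scipy.spatial.transform import Rotation as Rot
def ray(p,uv):
    K=np.array(p["mtx"],float); R=np.array(p["R"]); t=np.array(p["t"])
    d=np.array([(uv[0]-K[0,2])/K[0,0],(uv[1]-K[1,2])/K[1,1]])
    s=d.copy()
    for _ in range(20): s=d/(1+p["k1"]*(s@s))
    v=R.T@np.array([s[0],s[1],1]); return -R.T@t, v/np.linalg.norm(v)
def onplane(p,uv,z):
    o,v=ray(p,uv); return o+v*(z-o[2])/v[2]
def tri(rs):
    A=np.zeros((3,3));b=np.zeros(3)
    for o,v in rs:
        M=np.eye(3)-np.outer(v,v);A+=M;b+=M@o
    return np.linalg.solve(A,b)
def proj(p,X):
    c=np.array(p["R"])@X+np.array(p["t"]);s=c[:2]/c[2];s=s*(1+p["k1"]*(s@s));K=np.array(p["mtx"])
    return K[0,0]*s[0]+K[0,2],K[1,1]*s[1]+K[1,2]
def snap(n,f):
    p=camera_params(n);im=camera(n)[:,:,::-1].copy();cv2.imwrite("pics/"+f+".png",im);return p,im
E
python3 - <<'E'
from h import *
import pickle
o=get_obs();print(o["clock"],o["position"],o["ee_rot"])
ims=[]
P={}
for n in("scene","side","wrist"):
    p,im=snap(n,n+"0");P[n]=p;print(n,np.round(p["mtx"],1).tolist(),p["k1"],np.round(-np.array(p["R"]).T@p["t"],3))
E
```

```text
0.0 [6.24577888e-01 5.07793402e-06 2.08207468e-01] [ 7.07099698e-01  7.07113489e-01 -5.35677069e-04 -4.93364153e-04]
scene [[388.6, 0.0, 280.5], [0.0, 388.6, 211.3], [0.0, 0.0, 1.0]] -0.11082182360262705 [ 0.943 -0.548  0.57 ]
side [[415.8, 0.0, 277.3], [0.0, 415.8, 208.7], [0.0, 0.0, 1.0]] -0.06238667345226492 [ 0.205 -0.705  0.64 ]
wrist [[345.5, 0.0, 276.8], [0.0, 345.5, 206.8], [0.0, 0.0, 1.0]] -0.06122539490498186 [0.625 0.069 0.374]
```

View pics/scene0.png

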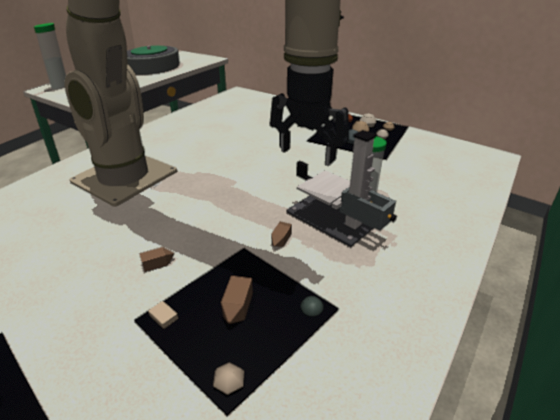

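View pics/side0.png

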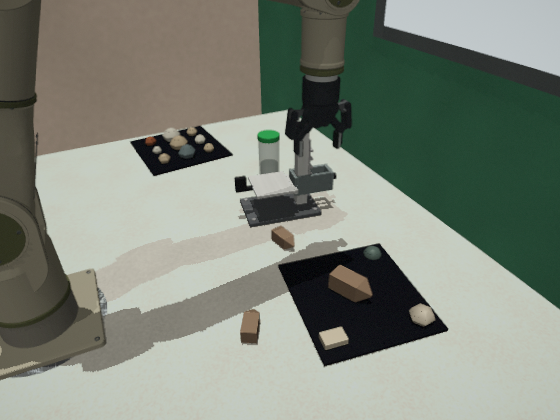

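The scene view shows three brown obelisks: (237,300) big, on the board; (281,234) small, on the table; and (157,259) small, on the table. The one on the board, which is also the largest, fits the description. The stand's black tab is at (302,170) in scene and (241,184) in side, and the tank is behind the stand. I'll check this with a close crop.

```bash
python3 - <<'E'
from h import *
s=cv2.imread("pics/scene0.png");d=cv2.imread("pics/side0.png")
c=lambda im,x,y,w,h,k:cv2.resize(im[y:y+h,x:x+w],None,fx=k,fy=k,interpolation=cv2.INTER_CUBIC)
g=lambda im:np.uint8(255*(im/255.)**.6)
A=c(s,280,120,133,130,3);B=c(d,220,120,133,130,3);C=c(s,200,260,133,70,3);D=c(d,310,245,133,70,3)
cv2.imwrite("pics/crop1.png",g(np.vstack([np.hstack([A,B]),np.hstack([C,D])])[:600,:800]))
E
```

```text
(no output)
```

View pics/crop1.png

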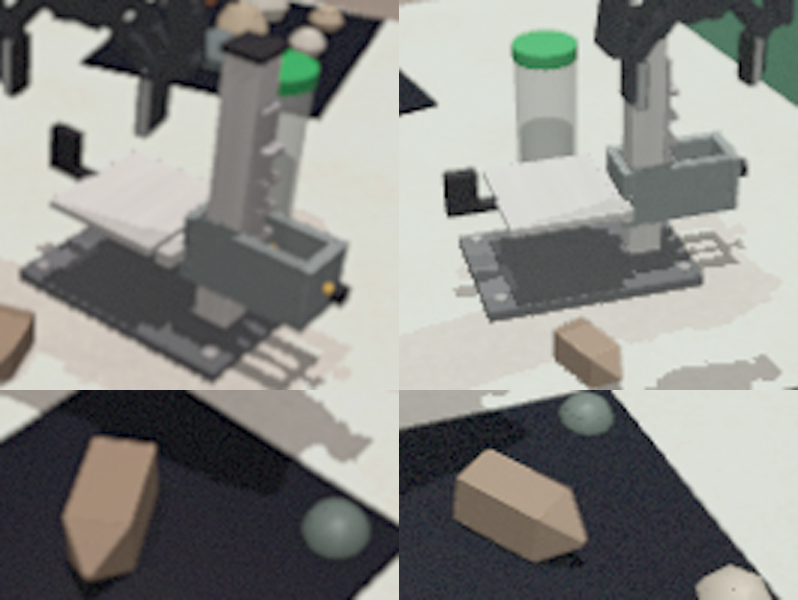

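The crop confirms it: one obelisk with a pyramid point lies on the board, tip at scene (229,323) and side (372,296). The stage is low on its stand and the tab is toward the robot's side.

```bash
python3 - <<'E'
from h import *
s=camera_params("scene");d=camera_params("side")
r=lambda x:np.round(x,4)
tab=tri([ray(s,(302,170)),ray(d,(240.7,184.3))]);print("tab",r(tab))
print("base top z.012 scene",[r(onplane(s,u,.012)[:2]) for u in((287.3,210.7),(350.7,245))])
print("base side NL NR FL",[r(onplane(d,u,.012)[:2]) for u in((251,224),(321.3,212.3),(241,199))])
print("mast top",r(onplane(s,(364.3,135.3),.244)))
print("stage NL tri",r(tri([ray(s,(297.3,188.3)),ray(d,(256.3,196.7))])),"FL",)
for z in(.085,.109,.133):
  print(z,[r(onplane(s,u,z)[:2]) for u in((297.3,188.3),(326,170.7),(331.7,203.3))],[r(onplane(d,u,z)[:2]) for u in((248.7,177.3),(256.3,196.7),(297.7,189.3))])
print("obel scene foot,foot,sh,sh,tip",[r(onplane(s,u,.048)[:2]) for u in((231.7,275.7),(252.3,277.3),(221.3,301.7),(244.7,303.3))],r(onplane(s,(228.7,323.3),.028)))
print("obel side",[r(onplane(d,u,.048)[:2]) for u in((340,264.3),(329,278.3),(367.7,277.3))],r(onplane(d,(372.3,295.7),.028)))
print("tip tri",r(tri([ray(s,(228.7,323.3)),ray(d,(372.3,295.7))])))
print("tank lid top",r(onplane(d,(268,135.5),.166)))
print("dome, rough, offcut",[r(onplane(s,u,.018)) for u in((312,306),(229,379),(163,314))])
w=camera_params("wrist");print(np.round(w["R"],2))
E
```

```text
tab [0.5066 0.1807 0.0953]
base top z.012 scene [array([0.5086, 0.1132]), array([0.6983, 0.0826])]
base side NL NR FL [array([0.5046, 0.1137]), array([0.6947, 0.0817]), array([0.5242, 0.2377])]
mast top [0.6713 0.148  0.244 ]
stage NL tri [0.5281 0.1269 0.0794] FL
0.085 [array([0.5341, 0.1164]), array([0.549 , 0.2291]), array([0.6313, 0.1064])] [array([0.545, 0.222]), array([0.5256, 0.1215]), array([0.6357, 0.1082])]
0.109 [array([0.5544, 0.0835]), array([0.5685, 0.1906]), array([0.6468, 0.074 ])] [array([0.5303, 0.1819]), array([0.5118, 0.0858]), array([0.6171, 0.073 ])]
0.133 [array([0.5746, 0.0507]), array([0.588 , 0.1522]), array([0.6622, 0.0417])] [array([0.5156, 0.1419]), array([0.4979, 0.05  ]), array([0.5985, 0.0379])]
obel scene foot,foot,sh,sh,tip [array([ 0.568 , -0.1663]), array([ 0.6028, -0.1475]), array([ 0.5948, -0.2265]), array([ 0.6311, -0.2058])] [ 0.6248 -0.2442  0.028 ]
obel side [array([ 0.604, -0.152]), array([ 0.5606, -0.179 ]), array([ 0.6339, -0.2111])] [ 0.6255 -0.2432  0.028 ]
tip tri [ 0.625  -0.2441  0.0286]
tank lid top [0.6316 0.284  0.166 ]
dome, rough, offcut [array([ 0.7194, -0.1213,  0.018 ]), array([ 0.6898, -0.3216,  0.018 ]), array([ 0.5073, -0.292 ,  0.018 ])]
[[ 1.   -0.   -0.  ]
 [ 0.   -0.96  0.27]
 [-0.   -0.27 -0.96]]
```

Call:
{"method": "carry_out", "body": {"commands": [[[0.55, -0.36, 0.1, 0, 0, -0.5], [0.55, -0.36, 0.1, 0, 0, 0], [0, 0, 0, 0, 0, 0.5], [0.55, -0.36, 0.1, 0, 0, 0], [0.55, -0.36, 0.1, 0, 0, 0], [0.55, -0.36, 0.1, 0, 0, 0], [0.55, -0.36, 0.1, 0, 0, 0], [0.55, -0.36, 0.1, 0, 0, 0], [0.55, -0.36, 0.0, 0, 0, 0], [0, 0, 0, 0, 0, -0.9], [0, 0, 0, 0, 0, -0.9], [0, 0, 0, 0, 0, -0.9], [0, 0, 0, 0, 0, -0.9], [0, 0, 0, 0, 0, -0.9], [0, 0, 0, 0, 0, -0.9], [0, 0, 0, 0, 0, -0.9], [0, 0, 0, 0, 0, -0.9], [0, 0, 0, 0, 0, -0.9], [0, 0, 0, 0, 0, -0.9], [0, 0, 0, 0, 0, -0.9]]], "hand": -1}}

```text
clock: 1.82
position: [0.5085, 0.1752, 0.1808]
ee_rot: [0.262, 0.965, -0.0, -0.0]
ft_force: [-0.5, 0.1, 0.0]
grip_width: 1.002
grasp_force: 0.0
```

Call:
{"method": "carry_out", "body": {"commands": [[[0, 0, 0, 0, 0, -0.9], [0, 0, 0, 0, 0, -0.9], [0, 0, 0, 0, 0, -0.9], [0, 0, 0, 0, 0, -0.85], [0, 0, 0, 0, 0, 0], [0, 0, 0, 0, 0, 0]]]}}

```text
clock: 2.32
position: [0.5086, 0.1752, 0.1808]
ee_rot: [0.083, 0.997, -0.0, -0.0]
ft_force: [-0.5, -0.6, 0.2]
grip_width: 1.003
grasp_force: 0.0
```

```bash
python3 - <<'E'
from h import *
o=get_obs();R=Rot.from_quat(o["ee_rot"]).as_matrix();print(o["clock"],np.round(o["position"],4),np.round(R,3).tolist(),np.round(o["joint_pos"],3))
p,im=snap("wrist","w1")
print(proj(p,np.array([.508,.177,.117])))
E
```

```text
2.3167 [0.5086 0.1752 0.1808] [[-0.986, 0.164, -0.0], [0.164, 0.986, -0.0], [0.0, -0.0, -1.0]] [-0.137  0.177 -0.312  1.718  0.057  1.255  0.944]
(np.float64(279.0742229002367), np.float64(211.86117265310276))
```

View pics/w1.png

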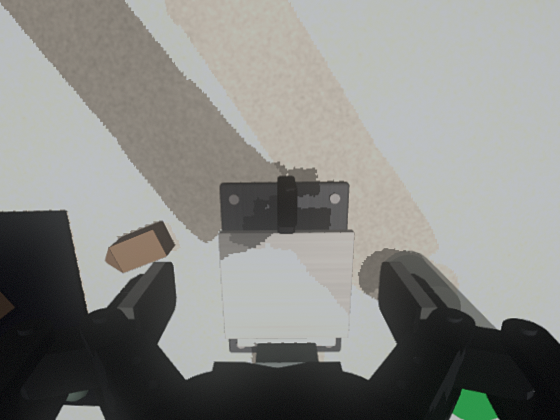

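The wrist view shows the stand square to the tool. The plate's robot-side edge runs (220,232)–(353,231), and the tab is the dark bar at column 288, starting at row 176.

```bash
python3 - <<'E'
from h import *
p=camera_params("wrist");o=get_obs();R=Rot.from_quat(o["ee_rot"]).as_matrix()
r=lambda x:np.round(x,4)
a,b=onplane(p,(220,232),.085),onplane(p,(353,231),.085);m=(a+b)/2
ex=np.array([b[1]-a[1],-(b[0]-a[0]),0]);w=np.linalg.norm(ex);ex/=w
if ex[0]<0: ex=-ex
print("width",w,"ex",ex,"stage",r(m+.05*ex),"tab",r(m-.03*ex))
print("tab top outer/inner rows",r(onplane(p,(288,176),.117)),r(onplane(p,(288,208),.117)),r(onplane(p,(288,232),.083)))
print("in tool:",r(R.T@(m-.03*ex-o["position"])), r(R.T@(onplane(p,(288,192),.117)-o["position"])))
E
```

```text
width 0.10725620098789179 ex [ 0.98748833 -0.15769212  0.        ] stage [0.5842 0.171  0.085 ] tab [0.5052 0.1836 0.085 ]
tab top outer/inner rows [0.4841 0.1871 0.117 ] [0.5063 0.1836 0.117 ] [0.5361 0.1799 0.083 ]
in tool: [0.0048 0.0078 0.0959] [0.015  0.0078 0.0639]
```

Call:
{"method": "carry_out", "body": {"commands": [[[0.15, 0.19, 0, 0, 0, -0.07], [0, 0, 0.35, 0, 0, 0], [0, 0, 0.35, 0, 0, 0], [0, 0, 0.35, 0, 0, 0], [0, 0, 0.35, 0, 0, 0], [0, 0, 0.35, 0, 0, 0], [0, 0, 0.35, 0, 0, 0], [0, 0, 0.35, 0, 0, 0], [0, 0, 0, 0, 0, 0], [0, 0, 0, 0, 0, 0]]]}}

```text
clock: 3.2
position: [0.5033, 0.1842, 0.0828]
ee_rot: [0.078, 0.997, -0.0, -0.001]
ft_force: [1.0, 0.1, -0.6]
grip_width: 1.0
grasp_force: 0.0
```

Call:
{"method": "carry_out", "body": {"commands": [[[0, 0, 0, 0, 0, 0], [0, 0, 0, 0, 0, 0], [0, 0, 0, 0, 0, 0], [0, 0, 0, 0, 0, 0], [0, 0, 0, 0, 0, 0], [0, 0, 0, 0, 0, 0], [0, 0, 0, 0, 0, 0], [0, 0, 0, 0, 0, 0], [0, 0, 0, 0, 0, 0], [0, 0, 0, 0, 0, 0], [0, 0, 0, 0, 0, 0], [0, 0, 0, 0, 0, 0]]], "hand": 1, "force": 60}}

```text
clock: 4.2
position: [0.504, 0.1831, 0.0835]
ee_rot: [0.078, 0.997, -0.0, 0.0]
ft_force: [-2.4, -3.2, 5.8]
grip_width: 0.142
grasp_force: 60.0
```

Call:
{"method": "carry_out", "body": {"commands": [[[0, 0, -0.125, 0, 0, 0], [0, 0, -0.125, 0, 0, 0], [0, 0, -0.125, 0, 0, 0], [0, 0, -0.125, 0, 0, 0], [0, 0, -0.125, 0, 0, 0], [0, 0, -0.125, 0, 0, 0], [0, 0, -0.125, 0, 0, 0], [0, 0, -0.125, 0, 0, 0], [0, 0, -0.125, 0, 0, 0], [0, 0, -0.125, 0, 0, 0], [0, 0, -0.125, 0, 0, 0], [0, 0, -0.125, 0, 0, 0], [0, 0, -0.125, 0, 0, 0], [0, 0, -0.125, 0, 0, 0], [0, 0, -0.125, 0, 0, 0], [0, 0, -0.125, 0, 0, 0], [0, 0, 0, 0, 0, 0], [0, 0, 0, 0, 0, 0]]]}}

```text
clock: 5.7
position: [0.504, 0.1831, 0.1635]
ee_rot: [0.078, 0.997, -0.0, 0.0]
ft_force: [2.8, -5.2, -5.0]
grip_width: 0.141
grasp_force: 62.9
```

```bash
python3 - <<'E'
from h import *
o=get_obs();print(o["clock"],np.round(o["position"],4),o["ft_force"],o["grip_width"])
p,a=snap("scene","s1");q,b=snap("side","d1")
c=lambda im,x,y,w,h,k:cv2.resize(im[y:y+h,x:x+w],None,fx=k,fy=k,interpolation=cv2.INTER_CUBIC)
cv2.imwrite("pics/crop2.png",np.uint8(255*(np.hstack([c(a,260,110,133,140,3),c(b,210,100,133,140,3)])/255.)**.6))
E
```

```text
5.7 [0.504  0.1831 0.1635] [ 2.81089593 -5.17290868 -4.95768996] 0.14131283064251612
```

View pics/crop2.png

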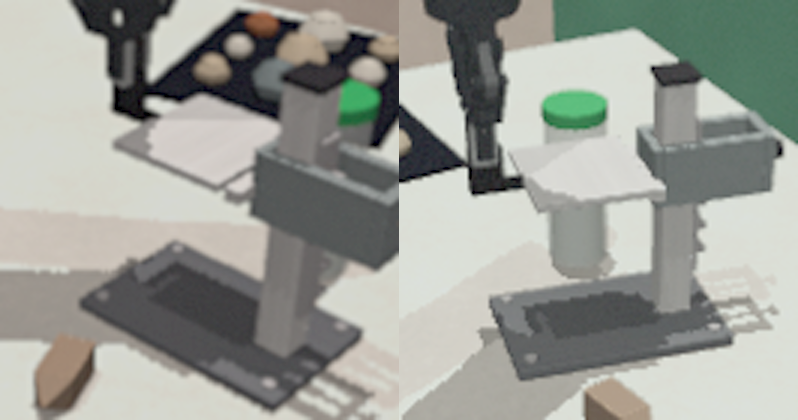

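The stage has risen. Its near-left corner is at scene (299,158) and side (256,169). I'll release it and measure.

Call:
{"method": "carry_out", "body": {"commands": [[[0, 0, 0, 0, 0, 0], [0, 0, 0, 0, 0, 0], [0, 0, 0, 0, 0, 0], [0, 0, 0, 0, 0, 0], [0, 0, 0, 0, 0, 0], [0, 0, 0, 0, 0, 0], [0, 0, 0, 0, 0, 0], [0, 0, 0, 0, 0, 0], [0, 0, 0, 0, 0, 0], [0, 0, 0, 0, 0, 0], [0, 0, 0, 0, 0, 0], [0, 0, 0, 0, 0, 0], [0, 0, -0.4, 0, 0, 0], [0, 0, -0.4, 0, 0, 0], [0, 0, -0.4, 0, 0, 0], [0, 0, -0.4, 0, 0, 0], [0, 0, -0.4, 0, 0, 0], [0, 0, -0.4, 0, 0, 0], [0, 0, 0, 0, 0, 0]]], "hand": -1}}

```text
clock: 7.38
position: [0.5051, 0.1843, 0.2622]
ee_rot: [0.077, 0.997, 0.001, 0.002]
ft_force: [0.1, -0.5, 1.0]
grip_width: 1.001
grasp_force: 0.0
```

```bash
python3 - <<'E'
from h import *
o=get_obs();print(o["clock"],np.round(o["position"],4),o["ft_force"],o["grip_width"],np.round(o["joint_pos"],2))
p,a=snap("scene","s2");q,b=snap("side","d2")
for n,P in(("scene",p),("side",q)):
  im=cv2.imread("pics/%s1.png"%n[0].replace("s","s") if n=="scene" else "pics/d1.png")
# pale plate mask
def plate(im,x0,y0,x1,y1):
    h=cv2.cvtColor(im,cv2.COLOR_BGR2HSV)[y0:y1,x0:x1];return h
k=np.hstack([cv2.resize(a[110:240,270:400],None,fx=3,fy=3,interpolation=cv2.INTER_CUBIC),cv2.resize(b[100:230,220:350],None,fx=3,fy=3,interpolation=cv2.INTER_CUBIC)])
cv2.imwrite("pics/crop3.png",np.uint8(255*(k/255.)**.6))
E
```

```text
7.3833 [0.5051 0.1843 0.2622] [ 0.11447006 -0.46216051  1.03007563] 1.0011756695998169 [-0.15  0.13 -0.32  1.6   0.04  1.41  0.95]
```

View pics/crop3.png

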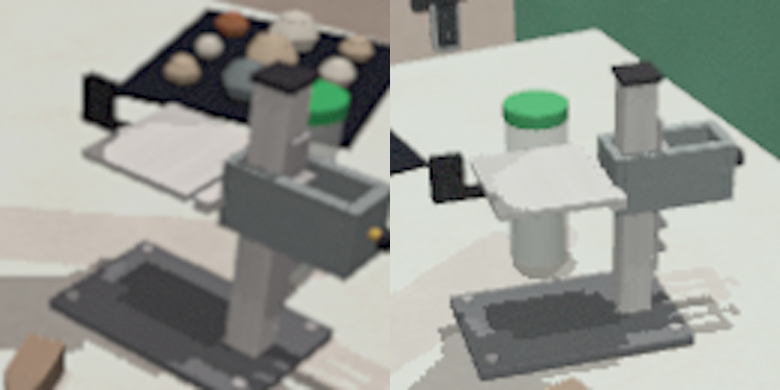

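With the fingers clear, the tab centre is at scene (303,143) and side (239,159). The plate's near-left corner is at scene (298,161) and side (257,173).

```bash
python3 - <<'E'
from h import *
s=camera_params("scene");d=camera_params("side");r=lambda x:np.round(x,4)
print("tab",r(tri([ray(s,(302.7,143.3)),ray(d,(239,159.3))])),"before .0953")
print("NL",r(tri([ray(s,(298.3,161)),ray(d,(257,172.7))])),"before .0794")
print([r(onplane(s,u,.157)[:2]) for u in((298.3,161),(332.3,175))],[r(onplane(d,u,.157)[:2]) for u in((247.3,152.3),(257,172.7),(298.7,165))])
# predicted pixel for stage NL/tab at notch .048/.072/.096
ex=np.array([.987,-.16,0]);ey=np.array([.16,.987,0])
for q in(.048,.072,.096):
  c=np.array([.587,.167,.085+q]);print(q,[np.round(proj(P,c-.08*ex+[0,0,.015])) for P in(s,d)],[np.round(proj(P,c-.05*ex-.055*ey)) for P in(s,d)])
E
```

```text
tab [0.5064 0.1803 0.1681] before .0953
NL [0.5306 0.123  0.1526] before .0794
[array([0.5342, 0.1175]), array([0.6276, 0.1051])] [array([0.5469, 0.2278]), array([0.5272, 0.114 ]), array([0.6355, 0.1053])]
0.048 [array([303., 151.]), array([240., 166.])] [array([297., 169.]), array([257., 180.])]
0.072 [array([303., 142.]), array([240., 158.])] [array([297., 160.]), array([257., 171.])]
0.096 [array([303., 133.]), array([239., 149.])] [array([297., 150.]), array([256., 162.])]
```

The tab rose by 73 mm and its pixels match the 0.072 notch. Next I go above the obelisk with the tool x axis turned towards its foot.

Call:
{"method": "carry_out", "body": {"commands": [[[-0.38, -0.88, 0.03, 0, 0, 0], [-0.38, -0.88, 0.03, 0, 0, 0], [-0.38, -0.88, 0.03, 0, 0, 0], [-0.38, -0.88, 0.03, 0, 0, 0], [-0.38, -0.88, 0.03, 0, 0, 0], [-0.38, -0.88, 0.03, 0, 0, 0], [-0.38, -0.88, 0.03, 0, 0, 0], [-0.38, -0.88, 0.03, 0, 0, 0], [-0.38, -0.88, 0.03, 0, 0, 0], [-0.38, -0.88, 0.03, 0, 0, 0], [0, 0, 0, 0, 0, 0.9], [0, 0, 0, 0, 0, 0.9], [0, 0, 0, 0, 0, 0.9], [0, 0, 0, 0, 0, 0.9], [0, 0, 0, 0, 0, 0.9], [0, 0, 0, 0, 0, 0.9], [0, 0, 0, 0, 0, 0.9], [0, 0, 0, 0, 0, 0.9], [0, 0, 0, 0, 0, 0.9], [0, 0, 0, 0, 0, 0.8]]]}}

```text
clock: 9.15
position: [0.5993, -0.1874, 0.2454]
ee_rot: [0.519, 0.855, -0.0, -0.001]
ft_force: [0.4, -0.6, -1.3]
grip_width: 1.0
grasp_force: 0.0
```

Call:
{"method": "carry_out", "body": {"commands": [[[0, 0, 0, 0, 0, 0], [0, 0, 0, 0, 0, 0], [0, 0, 0, 0, 0, 0]]]}}

```text
clock: 9.4
position: [0.5996, -0.1874, 0.2463]
ee_rot: [0.516, 0.857, -0.0, -0.0]
ft_force: [-0.0, 0.2, 0.4]
grip_width: 0.999
grasp_force: 0.0
```

```bash
python3 - <<'E'
from h import *
o=get_obs();print(o["clock"],np.round(o["position"],4),np.round(Rot.from_quat(o["ee_rot"]).as_matrix(),3).tolist(),np.round(o["joint_pos"],2))
p,im=snap("wrist","w2")
h=cv2.cvtColor(im,cv2.COLOR_BGR2HSV)
m=cv2.inRange(h,(3,70,60),(20,255,255))
n,l,st,c=cv2.connectedComponentsWithStats(m)
for i in range(1,n):
  if st[i,4]>300:
    cn=cv2.findContours(np.uint8(l==i),0,2)[0][0];ap=cv2.approxPolyDP(cn,4,True)[:,0]
    print(st[i],ap.tolist(),[np.round(onplane(p,u,.048)[:2],3).tolist() for u in ap])
E
```

```text
9.4 [ 0.5996 -0.1874  0.2463] [[-0.468, 0.884, -0.001], [0.884, 0.468, 0.0], [0.001, -0.001, -1.0]] [ 0.17  0.32  0.08  1.4  -0.03  1.42  0.73]
[  62   63   53   50 1298] [[104, 64], [94, 64], [62, 90], [78, 112], [114, 83], [100, 70], [106, 73]] [[0.391, -0.167], [0.382, -0.171], [0.36, -0.21], [0.383, -0.223], [0.407, -0.179], [0.39, -0.174], [0.396, -0.174]]
[ 257  142   41   82 2664] [[262, 142], [257, 205], [276, 223], [293, 206], [297, 147]] [[0.568, -0.162], [0.595, -0.226], [0.623, -0.234], [0.63, -0.208], [0.603, -0.15]]
```

View pics/w2.png

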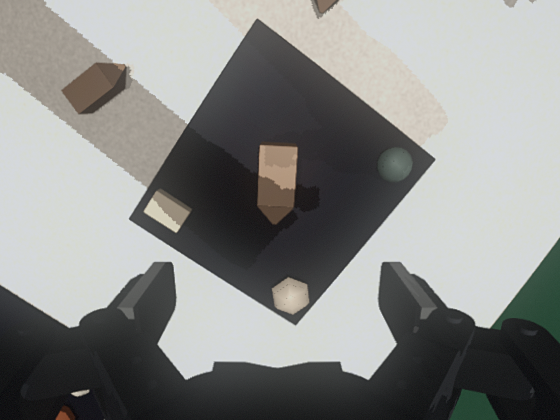

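The wrist view shows the obelisk at (277,180), foot up in the image and point down, with the stones well clear. The axis azimuth is about -64.5° and the shaft centre about (0.599,-0.188), which agrees with the first estimate. I'll tilt 30° above it.

Call:
{"method": "carry_out", "body": {"commands": [[[0, 0, 0.3, 0, 0, 0.4], [0, 0, 0.3, 0, 0, 0], [0, 0, 0.3, 0, 0, 0], [0, 0, 0, 0, 1, 0], [0, 0, 0, 0, 1, 0], [0, 0, 0, 0, 1, 0], [0, 0, 0, 0, 1, 0], [0, 0, 0, 0, 1, 0], [0, 0, 0, 0, 0, 0], [0, 0, 0, 0, 0, 0], [0, 0, 0, 0, 0, 0]]]}}

```text
clock: 10.37
position: [0.6001, -0.1871, 0.2107]
ee_rot: [0.516, 0.817, 0.138, -0.218]
ft_force: [0.6, 0.3, 0.8]
grip_width: 1.002
grasp_force: 0.0
```

```bash
python3 - <<'E'
from h import *
o=get_obs();R=Rot.from_quat(o["ee_rot"]).as_matrix();print(o["clock"],np.round(o["position"],4),np.round(R,3).tolist(),np.round(o["joint_pos"],2))
for z in(.09,.015): print(np.round(R.T@(np.array([.5972,-.184,z])-o["position"])/.04,2))
E
```

```text
10.3667 [ 0.6001 -0.1871  0.2107] [[-0.372, 0.903, -0.213], [0.783, 0.429, 0.451], [0.499, 0.001, -0.867]] [ 0.39  0.67  0.06  1.07 -0.37  1.81  0.87]
[-1.42 -0.04  2.67]
[-2.35 -0.04  4.29]
```

Call:
{"method": "carry_out", "body": {"commands": [[[-0.29, -0.01, 0.54, 0, 0, 0], [-0.29, -0.01, 0.54, 0, 0, 0], [-0.29, -0.01, 0.54, 0, 0, 0], [-0.29, -0.01, 0.54, 0, 0, 0], [-0.29, 0, 0.54, 0, 0, 0], [-0.3, 0, 0.53, 0, 0, 0], [-0.3, 0, 0.53, 0, 0, 0], [-0.3, 0, 0.53, 0, 0, 0], [0, 0, 0, 0, 0, 0], [0, 0, 0, 0, 0, 0], [0, 0, 0, 0, 0, 0]]]}}

```text
clock: 11.28
position: [0.5978, -0.184, 0.0181]
ee_rot: [0.516, 0.817, 0.139, -0.217]
ft_force: [0.1, 0.4, 0.8]
grip_width: 0.998
grasp_force: 0.0
```

Call:
{"method": "carry_out", "body": {"commands": [[[0, 0, 0, 0, 0, 0], [0, 0, 0, 0, 0, 0], [0, 0, 0, 0, 0, 0], [0, 0, 0, 0, 0, 0], [0, 0, 0, 0, 0, 0], [0, 0, 0, 0, 0, 0], [0, 0, 0, 0, 0, 0], [0, 0, 0, 0, 0, 0], [0, 0, 0, 0, 0, 0]]], "hand": 1, "force": 50}}

```text
clock: 12.03
position: [0.5971, -0.1847, 0.0165]
ee_rot: [0.517, 0.816, 0.139, -0.218]
ft_force: [0.4, -2.2, 5.2]
grip_width: 0.454
grasp_force: 51.6
```

Call:
{"method": "carry_out", "body": {"commands": [[[0.1, 0, -0.17, 0, 0, 0], [0.2, 0, -0.35, 0, 0, 0], [0.3, 0, -0.52, 0, 0, 0], [0.3, 0, -0.52, 0, 0, 0], [0.3, 0, -0.52, 0, 0, 0], [0.3, 0, -0.52, 0, 0, 0], [0.3, 0, -0.52, 0, 0, 0], [0.3, 0, -0.52, 0, 0, 0], [0.3, 0, -0.52, 0, 0, 0], [0.3, 0, -0.52, 0, 0, 0], [0.3, 0, -0.52, 0, 0, 0], [0, 0, 0, 0, -0.8, 0], [0, 0, 0, 0, -0.8, 0], [0, 0, 0, 0, -0.8, 0], [0, 0, 0, 0, -0.8, 0], [0, 0, 0, 0, -0.9, 0], [0, 0, 0, 0, -0.9, 0], [0, 0, 0, 0, 0, 0], [0, 0, 0, 0, 0, 0]]]}}

```text
clock: 13.62
position: [0.5962, -0.1824, 0.2573]
ee_rot: [0.534, 0.846, 0.001, 0.0]
ft_force: [0.2, -1.0, -2.9]
grip_width: 0.457
grasp_force: 50.9
```

```bash
python3 - <<'E'
from h import *
o=get_obs();R=Rot.from_quat(o["ee_rot"]).as_matrix();print(o["clock"],np.round(o["position"],4),np.round(R,3).tolist(),np.round(o["joint_pos"],2),o["grip_width"],o["ft_force"])
print(np.round(R.T@(np.array([.50,.06,.32])-o["position"])/.04,2))
E
```

```text
13.6167 [ 0.5962 -0.1824  0.2573] [[-0.43, 0.903, 0.001], [0.903, 0.43, 0.001], [0.001, 0.002, -1.0]] [ 0.15  0.31  0.09  1.4  -0.03  1.44  0.69] 0.45660521035151885 [ 0.15277427 -0.98806443 -2.85692522]
[ 6.51  0.44 -1.56]
```

Call:
{"method": "carry_out", "body": {"commands": [[[0.4, 0.03, -0.09, 0, 0, 0], [0.6, 0.04, -0.14, 0, 0, 0], [0.6, 0.04, -0.14, 0, 0, 0], [0.6, 0.04, -0.14, 0, 0, 0], [0.6, 0.04, -0.14, 0, 0, 0], [0.6, 0.04, -0.14, 0, 0, 0], [0.6, 0.04, -0.14, 0, 0, 0], [0.6, 0.04, -0.14, 0, 0, 0], [0.6, 0.04, -0.14, 0, 0, 0], [0.6, 0.04, -0.14, 0, 0, 0], [0.6, 0.04, -0.14, 0, 0, 0], [0.1, 0.0, -0.07, 0, 0, 0]]]}}

```text
clock: 14.62
position: [0.4997, 0.0619, 0.3192]
ee_rot: [0.534, 0.846, 0.001, -0.001]
ft_force: [0.2, 1.8, -1.8]
grip_width: 0.452
grasp_force: 50.9
```

Call:
{"method": "carry_out", "body": {"commands": [[[0, 0, 0, 0, 0, -0.95], [0, 0, 0, 0, 0, -0.95], [0, 0, 0, 0, 0, -0.95], [0, 0, 0, 0, 0, -0.95], [0, 0, 0, 0, 0, -0.95], [0, 0, 0, 0, 0, -0.95], [0, 0, 0, 0, 0, -0.95], [0, 0, 0, 0, 0, -0.95], [0, 0, 0, 0, 0, -0.95], [0, 0, 0, 0, 0, -0.95], [0, 0, 0, 0, 0, -0.95], [0, 0, 0, 0, 0, -0.95], [0, 0, 0, 0, 0, -0.95], [0, 0, 0, 0, 0, -0.95], [0, 0, 0, 0, 0, -0.95], [0, 0, 0, 0, 0, -0.95], [0, 0, 0, 0, 0, -0.95], [0, 0, 0, 0, 0, -0.95], [0, 0, 0, 0, 0, -0.95], [0, 0, 0, 0, 0, -0.95]]]}}

```text
clock: 16.28
position: [0.501, 0.0571, 0.3181]
ee_rot: [-0.418, 0.908, 0.001, -0.001]
ft_force: [0.1, -0.5, -2.5]
grip_width: 0.452
grasp_force: 51.0
```

Call:
{"method": "carry_out", "body": {"commands": [[[0, 0, 0, 0, -0.8, 0], [0, 0, 0, 0, -0.8, 0], [0, 0, 0, 0, -0.8, 0], [0, 0, 0, 0, -0.8, 0], [0, 0, 0, 0, -0.8, 0], [0, 0, 0, 0, -0.8, 0], [0, 0, 0, 0, -0.8, 0], [0, 0, 0, 0, -0.8, 0], [0, 0, 0, 0, -0.8, 0], [0, 0, 0, 0, -0.8, 0], [0, 0, 0, 0, -0.8, 0], [0, 0, 0, 0, -0.8, 0], [0, 0, 0, 0, -0.4, 0], [0, 0, 0, 0, 0, 0], [0, 0, 0, 0, 0, 0]]]}}

```text
clock: 17.53
position: [0.5204, 0.0742, 0.3357]
ee_rot: [-0.37, 0.834, 0.162, 0.375]
ft_force: [-0.3, 0.9, -1.9]
grip_width: 0.449
grasp_force: 52.7
```

```bash
python3 - <<'E'
from h import *
o=get_obs();R=Rot.from_quat(o["ee_rot"]).as_matrix();print(o["clock"],np.round(o["position"],4),np.round(R,3).tolist(),np.round(o["joint_pos"],2),o["grip_width"],o["ft_force"])
print(np.degrees(np.arcsin(-R[2,2])))
E
```

```text
17.5333 [0.5204 0.0742 0.3357] [[-0.444, -0.739, 0.506], [-0.496, 0.673, 0.548], [-0.746, -0.008, -0.666]] [-0.71 -0.5   0.71  2.1  -0.38  0.87  2.6 ] 0.44941506760629 [-0.34998323  0.8571663  -1.91767872]
41.77551592701197
```

Call:
{"method": "carry_out", "body": {"commands": [[[-0.37, 0.08, 0.48, 0, 0, 0], [-0.37, 0.08, 0.48, 0, 0, 0], [-0.37, 0.08, 0.48, 0, 0, 0], [-0.37, 0.08, 0.48, 0, 0, 0], [-0.37, 0.08, 0.48, 0, 0, 0], [0, 0, 0, 0.5, 0, 0.45], [0, 0, 0, 0.5, 0, 0.45], [0, 0, 0, 0.5, 0, 0.45], [0, 0, 0, 0, 0, 0], [0, 0, 0, 0, 0, 0]]]}}

```text
clock: 18.37
position: [0.5902, 0.1739, 0.3267]
ee_rot: [-0.281, 0.868, 0.121, 0.391]
ft_force: [0.5, -0.7, -1.4]
grip_width: 0.452
grasp_force: 52.8
```

```bash
cat >> h.py <<'E'
def st():
    o=get_obs();R=Rot.from_quat(o["ee_rot"]).as_matrix();print(o["clock"],np.round(o["position"],4),np.round(R,3).tolist(),np.round(o["joint_pos"],2),round(o["grip_width"],3),np.round(o["ft_force"],1),"beta",np.degrees(np.arcsin(-R[2,2])),"haz",np.degrees(np.arctan2(R[1,2],R[0,2])))
    return o,R
E
python3 -c "
from h import *
st()"
```

```text
18.3667 [0.5902 0.1739 0.3267] [[-0.537, -0.583, 0.61], [-0.393, 0.813, 0.43], [-0.747, -0.009, -0.665]] [-0.69 -0.32  0.43  2.09 -0.3   0.56  2.16] 0.452 [ 0.5 -0.7 -1.4] beta 41.70076354618604 haz 35.18830684226872
```

Call:
{"method": "carry_out", "body": {"commands": [[[0, 0, 0, 0, -0.65, 0], [0, 0, 0, 0, -0.65, 0], [0, 0, 0, 0, -0.65, 0], [0, 0, 0, 0, 0, 0], [0, 0, 0, 0, 0, 0]]]}}

```text
clock: 18.78
position: [0.59, 0.1747, 0.3265]
ee_rot: [-0.266, 0.824, 0.151, 0.477]
ft_force: [0.2, -0.5, -1.7]
grip_width: 0.45
grasp_force: 52.8
```

```bash
python3 - <<'E'
from h import *
st()
p,a=snap("scene","s3");q,b=snap("side","d3")
k=np.hstack([cv2.resize(a[60:210,270:400],None,fx=3,fy=3,interpolation=cv2.INTER_CUBIC),cv2.resize(b[40:190,220:350],None,fx=3,fy=3,interpolation=cv2.INTER_CUBIC)])
cv2.imwrite("pics/crop4.png",np.uint8(255*(k/255.)**.6))
E
```

```text
18.7833 [0.59   0.1747 0.3265] [[-0.404, -0.583, 0.705], [-0.295, 0.813, 0.502], [-0.866, -0.005, -0.5]] [-0.87 -0.44  0.62  2.26 -0.47  0.31  2.41] 0.45 [ 0.2 -0.5 -1.7] beta 30.018037453422657 haz 35.45439672150551
```

View pics/crop4.png

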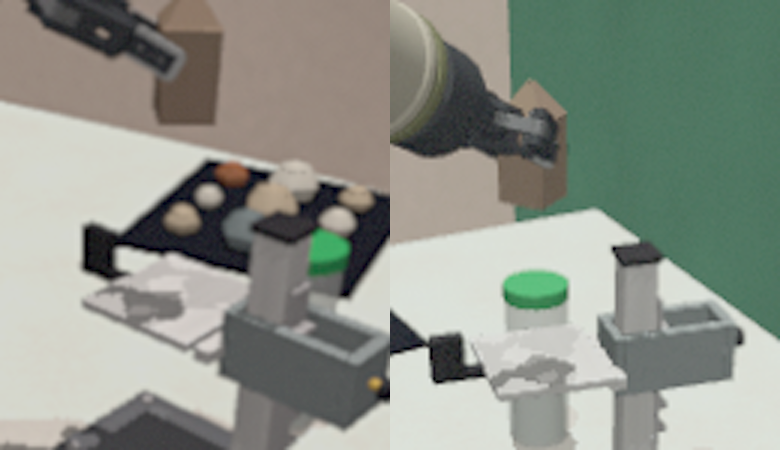

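The obelisk hangs upright, point up, over the stage. Its foot corners are at side (256,105), (272,109) and (279,103), and at scene (322,100) and (342,101). The tip is at side (267,66).

```bash
python3 - <<'E'
from h import *
o=get_obs();R=Rot.from_quat(o["ee_rot"]).as_matrix()
s=camera_params("scene");d=camera_params("side")
h=np.array([R[0,2],R[1,2],0]);h/=np.linalg.norm(h);n=np.array([-h[1],h[0],0])
C=np.array([.5807,.1681,.298])
for nm,P in(("scene",s),("side",d)):
  print(nm,"foot",[np.round(proj(P,C+.02*a*h+.02*b*n),1).tolist() for a,b in((-1,-1),(1,-1),(1,1),(-1,1))],"should",[np.round(proj(P,C+.02*a*h+.02*b*n+[0,0,.066]),1).tolist() for a,b in((-1,-1),(1,-1),(1,1),(-1,1))],"tip",np.round(proj(P,C+[0,0,.092]),1))
for n_,f in(("scene","s3"),("side","d3")):
  im=cv2.imread("pics/%s.png"%f);H=cv2.cvtColor(im,cv2.COLOR_BGR2HSV)
  m=cv2.inRange(H,(3,75,40),(18,255,255));x0=310 if f=="s3" else 250;m[:,:x0]=0;m[:,x0+45:]=0;m[115:]=0
  k,l,t,c=cv2.connectedComponentsWithStats(m);i=1+np.argmax(t[1:,4]);cn=cv2.findContours(np.uint8(l==i),0,2)[0][0]
  print(n_,t[i],cv2.approxPolyDP(cn,2,True)[:,0].tolist())
E
```

```text
scene foot [[322.9, 101.3], [342.3, 101.4], [339.5, 95.0], [320.9, 95.0]] should [[324.7, 69.1], [344.9, 69.2], [341.9, 64.1], [322.6, 63.9]] tip [334.4  53.4]
side foot [[270.0, 109.8], [278.5, 104.5], [264.1, 101.8], [255.3, 106.9]] should [[269.4, 81.5], [278.3, 76.9], [263.4, 74.6], [254.3, 79.0]] tip [266.1  66.5]
scene [321  53  24  49 796] [[333, 53], [322, 64], [323, 70], [332, 77], [326, 88], [321, 86], [323, 101], [341, 101], [344, 68]]
side [256  67  23  42 441] [[267, 67], [260, 74], [265, 78], [271, 75], [276, 80], [276, 93], [271, 97], [263, 92], [256, 92], [256, 105], [271, 108], [277, 104], [278, 77]]
```

Call:
{"method": "carry_out", "body": {"commands": [[[-0.07, -0.07, 0.12, 0, 0, 0], [0.26, 0, 0.15, 0, 0, 0], [0.26, 0, 0.15, 0, 0, 0], [0.26, 0, 0.15, 0, 0, 0], [0.26, 0, 0.15, 0, 0, 0], [0.26, 0, 0.15, 0, 0, 0], [0.26, 0, 0.15, 0, 0, 0], [0.26, 0, 0.15, 0, 0, 0], [0.26, 0, 0.15, 0, 0, 0], [0, 0, 0, 0, 0, 0], [0, 0, 0, 0, 0, 0]]]}}

```text
clock: 19.8
position: [0.5976, 0.1758, 0.2319]
ee_rot: [-0.266, 0.824, 0.149, 0.478]
ft_force: [-0.6, 0.2, -1.2]
grip_width: 0.454
grasp_force: 52.8
```

```bash
python3 - <<'E'
from h import *
o,R=st()
C=o["position"]+np.array([.5807,.1681,.298])-np.array([.59,.1747,.3265]);print("foot",C)
print(np.round(R.T@(np.array([.586,.1685,.162])-C)/.04,2), "per mm down",np.round(-R[2]*.001/.04,4))
E
```

```text
19.8 [0.5976 0.1758 0.2319] [[-0.402, -0.582, 0.707], [-0.296, 0.813, 0.5], [-0.866, -0.009, -0.499]] [-1.29 -0.5   1.05  2.37 -0.5   0.07  2.6 ] 0.454 [-0.6  0.2 -1.2] beta 29.9494213240718 haz 35.28303403451368
foot [0.58834918 0.16918689 0.20340538]
[0.93 0.03 0.47] per mm down [0.0217 0.0002 0.0125]
```

Joints 2, 6 and 7 are at their limits with this approach side. I'll rise and swing the tool 90° about the vertical so it comes from the stand's left-front side.

Call:
{"method": "carry_out", "body": {"commands": [[[-0.27, 0, -0.15, 0, 0, 0], [-0.27, 0, -0.15, 0, 0, 0], [-0.27, 0, -0.15, 0, 0, 0], [-0.27, 0, -0.15, 0, 0, 0], [-0.27, 0, -0.15, 0, 0, 0], [-0.27, 0, -0.15, 0, 0, 0], [-0.27, 0, -0.15, 0, 0, 0], [-0.27, 0, -0.15, 0, 0, 0], [0, 0, 0, 0, 0, 0], [0, 0, 0, 0.7, 0.01, 0.4], [0, 0, 0, 0.7, 0.01, 0.4], [0, 0, 0, 0.7, 0.01, 0.4], [0, 0, 0, 0.7, 0.01, 0.4], [0, 0, 0, 0.7, 0.01, 0.4], [0, 0, 0, 0, 0, 0], [0, 0, 0, 0, 0, 0]]]}}

```text
clock: 21.13
position: [0.598, 0.1734, 0.337]
ee_rot: [-0.165, 0.849, 0.086, 0.494]
ft_force: [-0.2, -0.3, -1.7]
grip_width: 0.453
grasp_force: 52.8
```

```bash
python3 -c "
from h import *
st()"
```

```text
21.1333 [0.598  0.1734 0.337 ] [[-0.457, -0.365, 0.811], [-0.194, 0.931, 0.309], [-0.868, -0.016, -0.497]] [-0.24 -0.36 -0.09  2.26 -0.29  0.19  1.87] 0.453 [-0.2 -0.3 -1.7] beta 29.7774680471373 haz 20.868484366674775
```

Call:
{"method": "carry_out", "body": {"commands": [[[0, 0, 0, 0.6, 0.01, 0.35], [0, 0, 0, 0.6, 0.01, 0.35], [0, 0, 0, 0.6, 0.01, 0.35], [0, 0, 0, 0.6, 0.01, 0.35], [0, 0, 0, 0.6, 0.01, 0.35], [0, 0, 0, 0.6, 0.01, 0.35], [0, 0, 0, 0.6, 0.01, 0.35], [0, 0, 0, 0.6, 0.01, 0.35], [0, 0, 0, 0.6, 0.01, 0.35], [0, 0, 0, 0.6, 0.01, 0.35], [0, 0, 0, 0.6, 0.01, 0.35], [0, 0, 0, 0.6, 0.01, 0.35], [0, 0, 0, 0.6, 0.01, 0.35], [0, 0, 0, 0.6, 0.01, 0.35], [0, 0, 0, 0.6, 0.01, 0.35], [0, 0, 0, 0.6, 0.01, 0.35], [0, 0, 0, 0, 0, 0], [0, 0, 0, 0, 0, 0]]]}}

```text
clock: 22.63
position: [0.5784, 0.1603, 0.3553]
ee_rot: [0.226, 0.839, -0.125, 0.479]
ft_force: [0.0, 0.2, -2.4]
grip_width: 0.452
grasp_force: 52.9
```

```bash
python3 -c "
from h import *
st()"
```

```text
22.6333 [0.5784 0.1603 0.3553] [[-0.438, 0.499, 0.747], [0.259, 0.866, -0.427], [-0.861, 0.006, -0.509]] [ 0.93 -0.5  -1.46  1.92  0.57  0.87  0.11] 0.452 [ 0.   0.2 -2.4] beta 30.601167687606317 haz -29.74571736803699
```

Call:
{"method": "carry_out", "body": {"commands": [[[0, 0, 0, 0, 0.8, 0], [0, 0, 0, 0, 0.8, 0], [0, 0, 0, 0, 0.8, 0], [0, 0, 0, 0, 0.8, 0], [0, 0, 0, 0, 0.8, 0], [0, 0, 0, 0, 0.8, 0], [0, 0, 0, 0, 0.8, 0], [0, 0, 0, 0, 0.8, 0], [0, 0, 0, 0, 0.8, 0], [0, 0, 0, 0, 0.8, 0], [0, 0, 0, 0, 0.8, 0], [0, 0, 0, 0, 0.8, 0], [0, 0, 0, 0, 0.3, 0], [0, 0, 0, 0, 0, 0], [0, 0, 0, 0, 0, 0]]]}}

```text
clock: 23.88
position: [0.5028, 0.1307, 0.3648]
ee_rot: [0.254, 0.966, 0.024, 0.031]
ft_force: [-0.2, 0.5, -3.1]
grip_width: 0.456
grasp_force: 52.8
```

```bash
python3 -c "
from h import *
st()"
```

```text
23.8833 [0.5028 0.1307 0.3648] [[-0.869, 0.49, 0.071], [0.492, 0.87, 0.03], [-0.047, 0.061, -0.997]] [ 1.68 -0.5  -1.47  1.47 -0.54  1.64  1.21] 0.456 [-0.2  0.5 -3.1] beta 85.57390053930395 haz 22.762383490536163
```

Call:
{"method": "carry_out", "body": {"commands": [[[-0.4, -0.22, 0.2, 0, 0, 0], [-0.4, -0.22, 0.2, 0, 0, 0], [-0.4, -0.22, 0.2, 0, 0, 0], [-0.4, -0.22, 0.2, 0, 0, 0], [-0.4, -0.22, 0.2, 0, 0, 0], [-0.4, -0.22, 0.2, 0, 0, 0], [-0.4, -0.22, 0.2, 0, 0, 0], [-0.4, -0.22, 0.2, 0, 0, 0], [-0.4, -0.22, 0.2, 0, 0, 0], [-0.4, -0.22, 0.2, 0, 0, 0], [-0.4, -0.22, 0.2, 0, 0, 0], [-0.4, -0.22, 0.2, 0, 0, 0], [0, 0, 0, 0, 0, 0], [0, 0, 0, 0, 0, 0], [0, 0, 0, 0, 0, 0]]]}}

```text
clock: 25.13
position: [0.5323, -0.0521, 0.293]
ee_rot: [0.253, 0.964, 0.034, 0.071]
ft_force: [-0.3, 1.2, -1.8]
grip_width: 0.45
grasp_force: 52.7
```

```bash
python3 -c "
from h import *
st()"
```

```text
25.1333 [ 0.5323 -0.0521  0.293 ] [[-0.861, 0.484, 0.154], [0.494, 0.869, 0.03], [-0.119, 0.102, -0.988]] [ 1.98 -0.5  -1.47  1.65 -0.6   1.43  1.6 ] 0.45 [-0.3  1.2 -1.8] beta 80.95894270082465 haz 11.186865437906075
```

The arm's redundancy has wound up, with j2 and j3 at their limits. I'll fit a simple kinematic model to the logged states and plan the unwinding with it.

```bash
cat > kin.py <<'E'
from h import *
from scipy.optimize import least_squares
import itertools
J=np.array([[-.137,.177,-.312,1.718,.057,1.255,.944],[.17,.32,.08,1.4,-.03,1.42,.73],[.39,.67,.06,1.07,-.37,1.81,.87],[-.71,-.5,.71,2.1,-.38,.87,2.6],[-.69,-.32,.43,2.09,-.3,.56,2.16],[-.87,-.44,.62,2.26,-.47,.31,2.41],[-1.29,-.5,1.05,2.37,-.5,.07,2.6],[-.24,-.36,-.09,2.26,-.29,.19,1.87],[.93,-.5,-1.46,1.92,.57,.87,.11],[1.68,-.5,-1.47,1.47,-.54,1.64,1.21],[1.98,-.5,-1.47,1.65,-.6,1.43,1.6]])
T=np.array([[.5086,.1752,.1808],[.5996,-.1874,.2463],[.6001,-.1871,.2107],[.5204,.0742,.3357],[.5902,.1739,.3267],[.59,.1747,.3265],[.5976,.1758,.2319],[.598,.1734,.337],[.5784,.1603,.3553],[.5028,.1307,.3648],[.5323,-.0521,.293]])
ZZ=np.array([[0,0,-1],[0,0,-1],[-.213,.451,-.867],[.506,.548,-.666],[.61,.43,-.665],[.705,.502,-.5],[.707,.5,-.499],[.811,.309,-.497],[.747,-.427,-.509],[.071,.03,-.997],[.154,.03,-.988]])
XX=np.array([[-.986,.164,0],[-.468,.884,.001],[-.372,.783,.499],[-.444,-.496,-.746],[-.537,-.393,-.747],[-.404,-.295,-.866],[-.402,-.296,-.866],[-.457,-.194,-.868],[-.438,.259,-.861],[-.869,.492,-.047],[-.861,.494,-.119]])
LO=np.array([-2.6,-.5,-1.47,.16,-1.27,.06,-2.6]);HI=np.array([2.6,2.12,1.34,2.42,4.41,2.06,2.6])
def rz(a):return Rot.from_euler('z',a).as_matrix()
def ry(a):return Rot.from_euler('y',a).as_matrix()
def fk(q,P):
    s,g=P[:4],P[4:]
    p=np.array([0,0,g[0]]);R=rz(s[0]*q[0])@ry(q[1])@rz(s[1]*q[2])
    p=p+R@[g[4],0,g[1]];R=R@ry(q[3]);p=p+R@[g[5],0,0];R=R@rz(s[2]*q[4])
    p=p+R@[0,0,g[2]];R=R@ry(q[5]);p=p+R@[g[6],0,0];R=R@rz(s[3]*q[6]+g[7]);p=p+R@[0,0,g[3]]
    return p,R
if __name__=="__main__":
    best=None
    for s in itertools.product((1,-1),repeat=4):
        def f(g):
            P=list(s)+list(g);r=[]
            for q,t,z,x in zip(J,T,ZZ,XX):
                p,R=fk(q,P);r+=list(p-t)+list(.3*(R[:,2]-z))+list(.3*(R[:,0]-x))
            return r
        for c in(0,1.57,3.14,-1.57):
            k=least_squares(f,[.3,.4,.4,.25,0,0,0,c])
            if best is None or k.cost<best[0]:best=(k.cost,list(s)+list(k.x),np.abs(k.fun).max())
    print(best);np.save("P.npy",best[1])
E
python3 kin.py
```

```text
(np.float64(0.007336747169985274), [-1, -1, -1, -1, np.float64(0.2542407898541461), np.float64(0.3773416447279456), np.float64(0.48369128295616354), np.float64(0.33385929285759414), np.float64(-0.025382225187543992), np.float64(-0.03942616644105677), np.float64(-0.033723819787623385), np.float64(1.5695507986257096)], np.float64(0.0475871484455446))
```

```bash
python3 - <<'E'
from kin import *
P=np.load("P.npy")
for q,t,z in zip(J,T,ZZ):
    p,R=fk(q,P);print(np.round((p-t)*1000),round(np.degrees(np.arccos(np.clip(R[:,2]@z,-1,1))),1))
# extended: offsets xyz after each link, shoulder offset
def fk2(q,g):
    p=np.array([0,0,g[0]]);R=rz(-q[0]);p=p+R@[g[1],g[2],0];R=R@ry(q[1]);p=p+R@[g[11],0,0];R=R@rz(-q[2])
    p=p+R@[g[3],g[4],g[5]];R=R@ry(q[3]);p=p+R@[g[6],0,0];R=R@rz(-q[4]);p=p+R@[g[12],g[7],g[8]];R=R@ry(q[5]);p=p+R@[g[9],0,0];R=R@rz(-q[6]+1.5708);p=p+R@[0,0,g[10]]
    return p,R
f=lambda g:np.concatenate([fk2(q,g)[0]-t for q,t in zip(J,T)]+[.001*(g-.2)])
k=least_squares(f,[.3,0,0,0,0,.4,0,0,.4,0,.3,0,0]);print(np.round(k.x,3),np.round(k.fun[:-13].reshape(-1,3)*1000))
E
```

```text
[-11.  46.   3.] 0.0
[-3. 48.  8.] 0.3
[-6. 41. 11.] 0.0
[ 1. 21.  7.] 0.6
[-15.  26.  10.] 1.7
[-17.  16.  -3.] 1.9
[-19.   5.   4.] 2.0
[-13.  35.   6.] 0.0
[ -4.  47. -25.] 1.4
[ 21.   6. -11.] 0.4
[ 24.  -9. -10.] 0.0
[ 0.257 -0.002 -0.022 -0.003 -0.02   0.447 -0.001 -0.004  0.492 -0.
  0.364  0.003 -0.   ] [[ 0.  1. -0.]
 [ 1.  1.  0.]
 [-2. -2. -0.]
 [ 1.  1.  2.]
 [ 1.  1.  3.]
 [-2. -0. -7.]
 [ 1. -3.  0.]
 [-1.  3.  1.]
 [-1. -3.  1.]
 [ 0.  2.  1.]
 [-0. -1. -2.]]
```

```bash
cat > plan.py <<'E'
from kin import *
G=np.array([.257,-.002,-.022,-.003,-.02,.447,-.001,-.004,.492,0,.364,.003,0])
def fk2(q,g=G):
    p=np.array([0,0,g[0]]);R=rz(-q[0]);p=p+R@[g[1],g[2],0];R=R@ry(q[1]);p=p+R@[g[11],0,0];R=R@rz(-q[2])
    p=p+R@[g[3],g[4],g[5]];el=p;R=R@ry(q[3]);R=R@rz(-q[4]);p=p+R@[0,g[7],g[8]];R=R@ry(q[5]);R=R@rz(-q[6]+1.5708);p=p+R@[0,0,g[10]]
    return p,R,el
R0=np.array([[-.404,-.583,.705],[-.295,.813,.502],[-.866,-.005,-.5]])
F=R0.T@(np.array([.5807,.1681,.298])-[.59,.1747,.3265])   # foot centre in tool
def Rg(az,be=30.):
    a,b=np.radians([az,be]);h=np.array([np.cos(a),np.sin(a),0]);z=h*np.cos(b)-np.array([0,0,1])*np.sin(b)
    y=np.array([-h[1],h[0],0]);return np.c_[np.cross(y,z),y,z]
def goal(az,foot,be=30.):
    R=Rg(az,be);return np.array(foot)-R@F,R
def res(q,p,R):
    a,b,_=fk2(q);return np.r_[(a-p)*5,Rot.from_matrix(R.T@b).as_rotvec()]
def ik(p,R,n=25,seed=0,m=.05):
    rng=np.random.default_rng(seed);out=[]
    for i in range(n):
        q0=rng.uniform(LO+m,HI-m)
        mid=(LO+HI)/2
        k=least_squares(lambda q:np.r_[res(q,p,R),.002*(q-mid)/(HI-LO)],q0,bounds=(LO+m,HI-m),max_nfev=80)
        if np.abs(k.fun[:6]).max()<.01: out.append((np.min(np.minimum(k.x-LO,HI-k.x)),k.x))
    return sorted(out,key=lambda t:-t[0])
E
python3 - <<'E'
from plan import *
print("F",np.round(F,4))
for az in range(-120,121,20):
    p,R=goal(az,(.586,.1685,.16));s=ik(p,R,10)
    print(az,[(round(m,2),np.round(q,2).tolist()) for m,q in s[:2]],len(s))
E
```

```text
F [0.0304 0.0002 0.0044]
-120 [] 0
-100 [(np.float64(0.19), [-1.01, 0.93, 0.61, 1.13, 0.33, 1.87, -0.63]), (np.float64(0.18), [-0.98, 0.91, 0.55, 1.13, 0.37, 1.88, -0.65])] 6
-80 [(np.float64(0.42), [-1.08, 0.71, 0.44, 1.42, 0.6, 1.64, -0.63]), (np.float64(0.33), [-0.86, 0.67, 0.12, 1.41, 0.76, 1.73, -0.72])] 6
-60 [(np.float64(0.65), [-1.13, 0.5, 0.34, 1.72, 0.84, 1.41, -0.62]), (np.float64(0.64), [-1.11, 0.5, 0.32, 1.72, 0.85, 1.42, -0.63])] 6
-40 [(np.float64(0.47), [-0.28, 0.38, -0.69, 1.95, 1.31, 1.43, -0.68]), (np.float64(0.47), [-0.42, 0.34, -0.52, 1.95, 1.27, 1.38, -0.67])] 6
-20 [(np.float64(0.24), [0.05, 0.2, -0.93, 2.18, 1.49, 1.08, -0.59]), (np.float64(0.21), [-0.47, 0.12, -0.39, 2.21, 1.42, 0.99, -0.59])] 5
0 [(np.float64(0.06), [0.28, -0.05, -0.9, 2.36, 1.78, 0.52, -0.62]), (np.float64(0.05), [-0.06, -0.06, -0.59, 2.37, 1.76, 0.54, -0.61])] 4
20 [(np.float64(0.05), [1.13, -0.28, -1.33, 2.37, 4.0, 0.36, -2.55]), (np.float64(0.05), [1.13, -0.28, -1.33, 2.37, 4.0, 0.36, -2.55])] 2
40 [] 0
60 [] 0
80 [(np.float64(0.05), [0.11, 0.37, 0.05, 1.86, -1.16, 1.26, -2.55]), (np.float64(0.05), [0.11, 0.37, 0.05, 1.86, -1.16, 1.26, -2.55])] 7
100 [(np.float64(0.09), [0.14, 0.56, -0.01, 1.57, -0.97, 1.52, -2.51]), (np.float64(0.09), [0.15, 0.56, -0.02, 1.57, -0.97, 1.52, -2.51])] 7
120 [(np.float64(0.15), [0.07, 0.74, -0.0, 1.27, -0.83, 1.79, -2.45]), (np.float64(0.12), [0.13, 0.75, -0.1, 1.27, -0.78, 1.77, -2.48])] 7
```

```bash
cat >> plan.py <<'E'
HOME=np.array([-.023,.332,-.065,1.46,.022,1.35,-.088])
def jac(q):
    p,R,_=fk2(q);Jm=np.zeros((6,7));e=1e-5
    for i in range(7):
        d=q.copy();d[i]+=e;a,b,_=fk2(d);Jm[:3,i]=(a-p)/e;Jm[3:,i]=Rot.from_matrix(b@R.T).as_rotvec()/e
    return Jm
def step(q,p,R,ns=0.,it=3,lam=.02):
    for _ in range(it):
        a,b,_=fk2(q);e=np.r_[p-a,Rot.from_matrix(R@b.T).as_rotvec()];e[:3]=np.clip(e[:3],-.02,.02);e[3:]=np.clip(e[3:],-.06,.06)
        Jm=jac(q);Ji=Jm.T@np.linalg.inv(Jm@Jm.T+lam**2*np.eye(6))
        q=np.clip(q+Ji@e+(np.eye(7)-Ji@Jm)@(ns*(HOME-q)),LO,HI)
    return q
def sim(q,rows,ns=0.):
    q=np.array(q,float);p,R,_=fk2(q)
    for r in rows:
        r=np.array(r,float);p=p+R@(r[:3]*.04);R=R@Rot.from_rotvec(np.radians(6*r[3:])).as_matrix()
        q=step(q,p,R,ns);p,R,_=fk2(q)
    return q
E
python3 - <<'E'
from plan import *
np.set_printoptions(suppress=True,precision=2)
for ns in(0,.02,.1):
    print(ns,sim(J[8],[[0,0,0,0,.8,0]]*12+[[0,0,0,0,.3,0]],ns),"obs",J[9])
    print(ns,sim(J[9],[[-.4,-.22,.2,0,0,0]]*12,ns),"obs",J[10])
    print(ns,sim(J[7],[[0,0,0,.6,.01,.35]]*16,ns),"obs",J[8])
    print(ns,sim(J[1],[[0,0,.3,0,0,.4]]+[[0,0,.3,0,0,0]]*2+[[0,0,0,0,1,0]]*5,ns),"obs",J[2])
E
```

```text
0 [ 0.66  0.49 -1.33  1.26  0.48  1.72  0.43] obs [ 1.68 -0.5  -1.47  1.47 -0.54  1.64  1.21]
0 [ 2.6  -0.5  -1.47  1.35 -0.78  1.59  1.69] obs [ 1.98 -0.5  -1.47  1.65 -0.6   1.43  1.6 ]
0 [ 1.53 -0.5  -1.47  1.79 -0.07  0.9   0.51] obs [ 0.93 -0.5  -1.46  1.92  0.57  0.87  0.11]
0 [ 0.39  0.67  0.05  1.07 -0.37  1.81  0.87] obs [ 0.39  0.67  0.06  1.07 -0.37  1.81  0.87]
0.02 [ 0.44  0.36 -1.    1.25  0.31  1.67  0.53] obs [ 1.68 -0.5  -1.47  1.47 -0.54  1.64  1.21]
0.02 [ 2.17  0.14 -1.33  1.41  0.12  1.42  1.23] obs [ 1.98 -0.5  -1.47  1.65 -0.6   1.43  1.6 ]
0.02 [ 1.4  -0.5  -1.47  1.83  0.33  0.89  0.22] obs [ 0.93 -0.5  -1.46  1.92  0.57  0.87  0.11]
0.02 [ 0.43  0.67 -0.01  1.07 -0.34  1.8   0.85] obs [ 0.39  0.67  0.06  1.07 -0.37  1.81  0.87]
0.1 [-0.1   0.25 -0.31  1.27  0.07  1.63  0.65] obs [ 1.68 -0.5  -1.47  1.47 -0.54  1.64  1.21]
0.1 [ 0.48  0.2   0.08  1.4  -0.06  1.39  1.2 ] obs [ 1.98 -0.5  -1.47  1.65 -0.6   1.43  1.6 ]
0.1 [-0.52  0.23 -0.44  1.72  1.12  1.55 -0.41] obs [ 0.93 -0.5  -1.46  1.92  0.57  0.87  0.11]
0.1 [ 0.48  0.67 -0.11  1.06 -0.29  1.79  0.81] obs [ 0.39  0.67  0.06  1.07 -0.37  1.81  0.87]
```

```bash
cat >> plan.py <<'E'
def seg(pa,Ra,pb,Rb,smax=.8):
    """rows (constant shift dir in world, constant turn) from pose a to b, in tool units"""
    w=Rot.from_matrix(Ra.T@Rb).as_rotvec();n=int(np.ceil(max(np.abs(w).max()/np.radians(6),np.linalg.norm(pb-pa)/.04)/smax));n=max(n,1)
    rows=[];R=Ra
    for i in range(n):
        rows.append(np.r_[R.T@(pb-pa)/n/.04,w/n/np.radians(6)]);R=R@Rot.from_rotvec(w/n).as_matrix()
    return np.array(rows)
E
python3 - <<'E'
from plan import *
np.set_printoptions(suppress=True,precision=2)
q=get_obs()["joint_pos"];q=np.array(q);print(q)
pg,Rgo=goal(-60,(.586,.1685,.27));sol=ik(pg,Rgo,12)
for m,qg in sol[:3]: print("goal",m,qg)
down=lambda az,p:(np.array(p),Rg(az,90.))
vias={"direct":[],"tool-down mid":[down(-60,(.55,.0,.32))],"right":[down(-60,(.6,-.2,.3))],"far":[down(-60,(.78,-.1,.25))],"far2":[down(-60,(.8,.0,.2))],"farR":[down(-60,(.6,-.45,.25))],"near":[down(-60,(.42,0,.25))],
"farlow":[down(-60,(.75,-.05,.12))]}
qg=sol[0][1]
for f in((.5,),(.3,.6),):
    vias["joint%s"%(f,)]=[fk2(q+(qg-q)*a)[:2] for a in f]
for nm,v in vias.items():
    x=q.copy();s=""
    for p,R in v+[(pg,Rgo)]:
        a,b,_=fk2(x);x=sim(x,seg(a,b,p,R));e=res(x,p,R);s+=" | "+str(x)+" err %.2f"%np.abs(e).max()
    print(nm,s)
E
```

```text
[ 1.98 -0.5  -1.47  1.65 -0.6   1.43  1.6 ]
goal 0.49229101655992813 [-1.07  0.37  0.27  1.63  0.89  1.57 -0.48]
goal 0.42891252557387904 [-0.85  0.37 -0.01  1.62  0.96  1.63 -0.52]
goal 0.41902293423613446 [-0.81  0.37 -0.05  1.61  0.98  1.64 -0.53]
direct  | [ 1.49 -0.5  -1.47  1.56 -0.25  1.21  0.31] err 0.64
tool-down mid  | [ 2.18 -0.5  -1.47  1.42 -0.66  1.69  1.01] err 0.38 | [ 1.43 -0.5  -1.44  1.55 -0.18  1.21  0.25] err 0.58
right  | [ 2.6  -0.5  -1.47  1.21 -0.73  1.75  1.31] err 0.90 | [ 1.44 -0.5  -1.18  1.51 -0.41  1.28  0.41] err 0.80
far  | [ 2.6  -0.5  -1.47  0.24 -1.27  2.06  0.6 ] err 2.62 | [ 1.48 -0.5  -1.06  1.65 -0.49  1.18  0.63] err 1.09
far2  | [ 2.6  -0.5  -1.47  0.38 -1.2   2.05  0.65] err 2.77 | [ 1.45 -0.5  -1.09  1.64 -0.47  1.19  0.55] err 0.91
farR  | [ 2.6  -0.5  -1.47  1.2  -0.78  1.67  1.47] err 1.25 | [ 1.46 -0.5  -1.13  1.51 -0.48  1.31  0.46] err 0.86
near  | [ 1.66 -0.5  -1.22  1.84 -0.59  1.54  1.05] err 0.10 | [ 1.53 -0.5  -1.47  1.59 -0.09  1.17  0.26] err 0.68
farlow  | [ 2.6  -0.5  -1.47  0.65 -1.04  1.93  0.9 ] err 2.90 | [ 1.42 -0.5  -1.16  1.59 -0.42  1.22  0.45] err 0.69
joint(0.5,)  | [ 1.73 -0.5  -1.26  1.61 -0.48  1.56  1.15] err 0.10 | [ 1.5  -0.5  -1.47  1.59 -0.11  1.17  0.26] err 0.57
joint(0.3, 0.6)  | [ 1.64 -0.5  -1.12  1.64 -0.55  1.58  1.34] err 0.06 | [ 1.77 -0.5  -1.44  1.6  -0.37  1.49  0.97] err 0.09 | [ 1.51 -0.5  -1.47  1.6   0.01  1.16  0.18] err 0.79
```

```bash
cat > srch.py <<'E'
from plan import *
from multiprocessing import Pool
q0=np.array([1.98,-.5,-1.47,1.65,-.6,1.43,1.6])
pg,Rgo=goal(-60,(.586,.1685,.27))
def ok(p,R,lo=.27):
    return .38<p[0]<.78 and -.4<p[1]<.25 and lo<p[2]<.55 and R[2,2]<-.3
def one(seed):
    r=np.random.default_rng(seed);x=q0.copy();v=[];pin=0
    for k in range(2):
        for _ in range(500):
            qv=r.uniform(LO+.2,HI-.2);qv[0]=r.uniform(-1,2.2);qv[4]=r.uniform(-1.2,1.4);p,R,_=fk2(qv)
            if ok(p,R): break
        a,b,_=fk2(x);rows=seg(a,b,p,R,.9)
        if len(rows)>30: return None
        x=sim(x,rows);v.append((p,R,x.copy(),np.abs(res(x,p,R)).max()))
    a,b,_=fk2(x);x=sim(x,seg(a,b,pg,Rgo,.9))
    return np.abs(res(x,pg,Rgo)).max(),np.min(np.minimum(x-LO,HI-x)),x,v,seed
if __name__=="__main__":
    import os;np.set_printoptions(suppress=True,precision=2)
    with Pool() as P: o=[t for t in P.map(one,range(400)) if t]
    o.sort(key=lambda t:(t[0]>.05,sum(u[3] for u in t[3])))
    for t in o[:6]: print(round(t[0],3),round(t[1],2),t[2],t[4],[(u[0],u[1][:,2],u[2],round(u[3],2)) for u in t[3]])
    print(len(o),sum(t[0]<.05 for t in o))
E
export OMP_NUM_THREADS=1; nproc; time timeout 500 python3 srch.py
```

```text
1
0.0 0.16 [-0.18  0.53 -0.9   1.58  1.27  1.9  -0.63] 29 [(array([ 0.53, -0.32,  0.28]), array([ 0.71,  0.02, -0.71]), array([ 1.8 , -0.07, -0.97,  1.95, -0.88,  0.85,  2.47]), np.float64(0.0)), (array([ 0.68, -0.24,  0.45]), array([ 0.7 ,  0.57, -0.42]), array([ 1.34,  0.42, -0.82,  1.39, -0.84,  1.2 , -0.5 ]), np.float64(0.0))]
0.0 0.12 [-0.12  0.57 -0.99  1.57  1.31  1.94 -0.63] 13 [(array([ 0.42, -0.33,  0.32]), array([ 0.88,  0.22, -0.42]), array([ 2.6 ,  0.1 , -1.34,  2.  , -1.13,  1.27,  0.72]), np.float64(0.08)), (array([ 0.55, -0.32,  0.37]), array([ 0.49,  0.76, -0.43]), array([ 1.53,  0.74, -0.98,  1.22, -0.53,  1.58, -0.6 ]), np.float64(0.0))]
0.002 0.08 [-0.08  0.61 -1.07  1.57  1.35  1.98 -0.64] 186 [(array([0.65, 0.22, 0.38]), array([ 0.57,  0.16, -0.81]), array([ 1.57, -0.5 , -1.2 ,  1.61, -1.11,  1.23, -0.12]), np.float64(0.42)), (array([ 0.53, -0.39,  0.36]), array([ 0.53,  0.54, -0.65]), array([ 1.59,  0.62, -0.99,  1.23, -0.36,  1.48, -0.23]), np.float64(0.0))]
0.0 0.16 [-0.18  0.53 -0.9   1.58  1.26  1.9  -0.62] 118 [(array([0.7 , 0.23, 0.28]), array([ 0.83, -0.
[... 235 characters left out ...]
[-0.11  0.58 -1.01  1.57  1.32  1.95 -0.64] 129 [(array([ 0.49, -0.18,  0.39]), array([ 0.29, -0.68, -0.68]), array([ 1.77, -0.5 , -1.07,  1.86, -0.51,  1.12,  0.29]), np.float64(0.47)), (array([ 0.77, -0.27,  0.35]), array([ 0.36,  0.75, -0.56]), array([ 0.99,  1.07, -1.2 ,  0.62,  0.01,  1.65,  0.87]), np.float64(0.0))]
0.0 0.15 [-0.17  0.54 -0.92  1.58  1.27  1.91 -0.63] 195 [(array([0.57, 0.02, 0.54]), array([ 0.42,  0.85, -0.31]), array([ 2.16,  0.19, -1.47,  1.56, -1.07,  1.52,  1.47]), np.float64(0.75)), (array([0.58, 0.06, 0.3 ]), array([ 0.27, -0.55, -0.79]), array([ 0.41,  0.38, -1.2 ,  1.6 ,  0.96,  1.66,  1.34]), np.float64(0.0))]
366 31
real	0m11.938s
user	0m45.312s
sys	0m0.062s
```

```bash
python3 - <<'E'
from srch import *
np.set_printoptions(suppress=True,precision=2)
t=one(29);p,R,_,_=t[3][0]
o=get_obs();q=np.array(o["joint_pos"]);a,b=np.array(o["position"]),Rot.from_quat(o["ee_rot"]).as_matrix()
r=np.round(seg(a,b,p,R,.8),2);print(len(r));print(str(r.tolist()));x=q.copy()
for i,c in enumerate(r):
    x=sim(x,[c])
    if i%4==3 or i==len(r)-1:
        P_,R_,_=fk2(x);tip=P_+R_@(F+np.array([-.0,0,0]));print(x,P_,"foot",tip,"elbow",fk2(x)[2])
E
```

```text
9
[[-0.36, -0.65, 0.01, -0.29, -0.61, -0.14], [-0.35, -0.65, 0.01, -0.29, -0.61, -0.14], [-0.33, -0.66, 0.02, -0.29, -0.61, -0.14], [-0.32, -0.66, 0.02, -0.29, -0.61, -0.14], [-0.31, -0.67, 0.02, -0.29, -0.61, -0.14], [-0.3, -0.67, 0.02, -0.29, -0.61, -0.14], [-0.29, -0.68, 0.01, -0.29, -0.61, -0.14], [-0.28, -0.68, 0.01, -0.29, -0.61, -0.14], [-0.27, -0.69, 0.01, -0.29, -0.61, -0.14]]
[ 1.84 -0.35 -1.21  1.85 -0.65  1.12  1.91] [ 0.53 -0.17  0.29] foot [ 0.51 -0.16  0.27] elbow [0.01 0.14 0.68]
[ 1.8  -0.14 -1.    1.95 -0.83  0.89  2.35] [ 0.53 -0.29  0.28] foot [ 0.51 -0.28  0.26] elbow [-0.02  0.05  0.7 ]
[ 1.8  -0.07 -0.97  1.96 -0.89  0.85  2.49] [ 0.53 -0.32  0.28] foot [ 0.51 -0.31  0.26] elbow [-0.03  0.02  0.7 ]
```

Simple: the tool moves towards -y and tilts outward.

Call:
{"method": "carry_out", "body": {"commands": [[[-0.35, -0.65, 0, -0.29, -0.61, -0.14], [-0.35, -0.65, 0, -0.29, -0.61, -0.14], [-0.33, -0.66, 0, -0.29, -0.61, -0.14], [-0.32, -0.66, 0, -0.29, -0.61, -0.14], [-0.31, -0.67, 0, -0.29, -0.61, -0.14], [-0.3, -0.67, 0, -0.29, -0.61, -0.14], [-0.29, -0.68, 0, -0.29, -0.61, -0.14], [-0.28, -0.68, 0, -0.29, -0.61, -0.14], [0, 0, 0, 0, 0, 0]]]}}

```text
clock: 25.88
position: [0.5243, -0.295, 0.2837]
ee_rot: [0.192, 0.915, 0.081, 0.345]
ft_force: [-1.5, -0.2, -3.0]
grip_width: 0.458
grasp_force: 52.9
```

```bash
cat > srch2.py <<'E'
from srch import *
np.set_printoptions(suppress=True,precision=2)
o,_=st();q=np.array(o["joint_pos"])
a,b,_=fk2(q);print("model err",a-o["position"])
def two(seed,nv=1):
    r=np.random.default_rng(seed);x=q.copy();v=[]
    for k in range(nv):
        for _ in range(500):
            qv=r.uniform(LO+.3,HI-.3);qv[0]=r.uniform(-1.3,1.8);qv[4]=r.uniform(-1.1,1.4);p,R,_=fk2(qv)
            if ok(p,R,.3): break
        a,b,_=fk2(x);rows=seg(a,b,p,R,.9)
        if len(rows)>26: return None
        m=9
        for c in rows: x=sim(x,[c]);m=min(m,np.min(np.minimum(x-LO,HI-x)))
        v.append((p,R,x.copy(),m,len(rows)))
    a,b,_=fk2(x);rows=seg(a,b,pg,Rgo,.9);m2=9
    for c in rows: x=sim(x,[c]);m2=min(m2,np.min(np.minimum(x-LO,HI-x)))
    return np.abs(res(x,pg,Rgo)).max(),np.min(np.minimum(x-LO,HI-x)),x,v,seed,min(m2,v[0][3]),len(rows)
if __name__=="__main__":
    with Pool() as P: oo=[t for t in P.map(two,range(600)) if t]
    oo=[t for t in oo if t[0]<.03];oo.sort(key=lambda t:-min(t[1],t[5]))
    for t in oo[:6]: print(round(t[1],2),round(t[5],2),t[2],t[4],t[6],[(u[0],u[1][:,2],u[2],u[4]) for u in t[3]])
    print(len(oo))
E
OMP_NUM_THREADS=1 timeout 500 python3 srch2.py
```

```text
25.8833 [ 0.52 -0.29  0.28] [[-0.688, 0.296, 0.662], [0.407, 0.913, 0.015], [-0.6, 0.28, -0.749]] [ 1.79 -0.14 -0.98  1.96 -0.84  0.89  2.37] 0.458 [-1.5 -0.2 -3. ] beta 48.526579401596706 haz 1.3110918226718336
model err [-0.  0. -0.]
0.24 0.21 [-0.31  0.46 -0.71  1.58  1.18  1.82 -0.6 ] 414 21 [(array([0.72, 0.16, 0.33]), array([-0.17,  0.79, -0.58]), array([ 0.53,  0.93, -1.02,  0.86, -0.19,  1.64,  0.25]), 14)]
0.2 0.2 [-0.25  0.49 -0.8   1.58  1.22  1.86 -0.61] 29 21 [(array([ 0.73, -0.02,  0.4 ]), array([ 0.46,  0.73, -0.5 ]), array([ 1.08,  0.53, -0.98,  1.37, -0.6 ,  1.13, -0.57]), 25)]
0.19 0.19 [-0.23  0.5  -0.82  1.58  1.23  1.87 -0.62] 13 21 [(array([ 0.64, -0.14,  0.32]), array([ 0.22,  0.82, -0.52]), array([ 1.12,  0.72, -0.86,  1.23, -0.49,  1.53, -0.56]), 24)]
0.19 0.19 [-0.23  0.5  -0.83  1.58  1.23  1.87 -0.62] 156 15 [(array([ 0.78, -0.31,  0.39]), array([ 0.49,  0.37, -0.79]), array([ 0.9 ,  0.71, -0.75,  0.79, -0.1 ,  1.42, -0.12]), 19)]
0.18 0.18 [-0.21  0.51 -0.85  1.58  1.24  1.88 -0.62] 453 19 [(array([0.61, 0.14, 0.38]), array([-0.19,  0.75, -0.64]), array([ 0.76,  0.72, -1.13,  1.14, -0.24,  1.63,  0.74]), 13)]
0.18 0.18 [-0.21  0.51 -0.86  1.58  1.24  1.88 -0.62] 469 16 [(array([ 0.77, -0.1 ,  0.46]), array([ 0.58,  0.45, -0.68]), array([ 1.01,  0.43, -0.95,  1.19, -0.27,  1.13, -0.49]), 22)]
67
```

```bash
OMP_NUM_THREADS=1 python3 - <<'E'
from srch2 import *
t=two(156);p,R=t[3][0][:2];o=get_obs();a,b=np.array(o["position"]),Rot.from_quat(o["ee_rot"]).as_matrix()
r=np.round(seg(a,b,p,R,.95),2);print(len(r));print(r.tolist())
x=sim(q,r);a,b,_=fk2(x);print(x)
for foot in((.575,.16,.33),(.586,.1685,.17)):
    pp,RR=goal(-60,foot);r=seg(a,b,pp,RR,.9);m=9
    for c in r:
        x=sim(x,[c]);m=min(m,np.min(np.minimum(x-LO,HI-x)));P_,R_,_=fk2(x)
    print(len(r),"end",x,m,res(x,pp,RR));a,b,_=fk2(x)
E
```

```text
25.8833 [ 0.52 -0.29  0.28] [[-0.688, 0.296, 0.662], [0.407, 0.913, 0.015], [-0.6, 0.28, -0.749]] [ 1.79 -0.14 -0.98  1.96 -0.84  0.89  2.37] 0.458 [-1.5 -0.2 -3. ] beta 48.526579401596706 haz 1.3110918226718336
model err [-0.  0. -0.]
18
[[-0.34, 0.13, 0.12, 0.04, 0.24, 0.94], [-0.33, 0.16, 0.11, 0.04, 0.24, 0.94], [-0.32, 0.2, 0.1, 0.04, 0.24, 0.94], [-0.3, 0.23, 0.09, 0.04, 0.24, 0.94], [-0.28, 0.26, 0.09, 0.04, 0.24, 0.94], [-0.25, 0.28, 0.08, 0.04, 0.24, 0.94], [-0.23, 0.31, 0.07, 0.04, 0.24, 0.94], [-0.2, 0.33, 0.06, 0.04, 0.24, 0.94], [-0.17, 0.34, 0.06, 0.04, 0.24, 0.94], [-0.13, 0.36, 0.05, 0.04, 0.24, 0.94], [-0.1, 0.37, 0.05, 0.04, 0.24, 0.94], [-0.06, 0.38, 0.05, 0.04, 0.24, 0.94], [-0.03, 0.38, 0.04, 0.04, 0.24, 0.94], [0.01, 0.38, 0.04, 0.04, 0.24, 0.94], [0.05, 0.38, 0.04, 0.04, 0.24, 0.94], [0.08, 0.38, 0.04, 0.04, 0.24, 0.94], [0.12, 0.37, 0.04, 0.04, 0.24, 0.94], [0.15, 0.35, 0.04, 0.04, 0.24, 0.94]]
[ 0.91  0.7  -0.75  0.81 -0.1   1.41 -0.13]
15 end [-0.18  0.43 -0.88  1.55  1.22  1.91 -0.53] 0.14740353965092523 [-0. -0. -0. -0. -0.  0.]
5 end [-0.23  0.63 -0.83  1.66  1.28  1.82 -0.78] 0.1673617597336814 [-0. -0.  0. -0.  0.  0.]
```

Call:
{"method": "carry_out", "body": {"commands": [[[-0.34, 0.13, 0.12, 0.04, 0.24, 0.94], [-0.33, 0.16, 0.11, 0.04, 0.24, 0.94], [-0.32, 0.2, 0.1, 0.04, 0.24, 0.94], [-0.3, 0.23, 0.09, 0.04, 0.24, 0.94], [-0.28, 0.26, 0.09, 0.04, 0.24, 0.94], [-0.25, 0.28, 0.08, 0.04, 0.24, 0.94], [-0.23, 0.31, 0.07, 0.04, 0.24, 0.94], [-0.2, 0.33, 0.06, 0.04, 0.24, 0.94], [-0.17, 0.34, 0.06, 0.04, 0.24, 0.94], [-0.13, 0.36, 0.05, 0.04, 0.24, 0.94], [-0.1, 0.37, 0.05, 0.04, 0.24, 0.94], [-0.06, 0.38, 0.05, 0.04, 0.24, 0.94], [-0.03, 0.38, 0.04, 0.04, 0.24, 0.94], [0.01, 0.38, 0.04, 0.04, 0.24, 0.94], [0.05, 0.38, 0.04, 0.04, 0.24, 0.94], [0.08, 0.38, 0.04, 0.04, 0.24, 0.94], [0.12, 0.37, 0.04, 0.04, 0.24, 0.94], [0.15, 0.35, 0.04, 0.04, 0.24, 0.94], [0, 0, 0, 0, 0, 0], [0, 0, 0, 0, 0, 0]]]}}

```text
clock: 27.55
position: [0.7759, -0.2891, 0.3922]
ee_rot: [0.803, 0.506, 0.315, -0.028]
ft_force: [-0.1, 0.3, -1.9]
grip_width: 0.454
grasp_force: 52.8
```

```bash
OMP_NUM_THREADS=1 python3 - <<'E'
from srch2 import *
x=q;b=Rot.from_quat(o["ee_rot"]).as_matrix();a=np.array(o["position"])
for foot in((.575,.16,.33),(.586,.1685,.17)):
    pp,RR=goal(-60,foot);r=np.round(seg(a,b,pp,RR,.8),2);m=9;L=9
    for c in r:
        x=sim(x,[c]);m=min(m,np.min(np.minimum(x-LO,HI-x)));P_,R_,_=fk2(x);L=min(L,(P_+R_@F)[2],(P_+R_@(F-[.08,0,.046]))[2])
    print(len(r),r.tolist(),"end",x,m,res(x,pp,RR),"low",L);a,b,_=fk2(x)
E
```

```text
27.55 [ 0.78 -0.29  0.39] [[0.29, 0.83, 0.477], [0.794, -0.486, 0.364], [0.534, 0.274, -0.8]] [ 0.92  0.68 -0.78  0.85 -0.08  1.39 -0.1 ] 0.454 [-0.1  0.3 -1.9] beta 53.145061349709394 haz 37.335422307310914
model err [-0. -0. -0.]
16 [[0.43, -0.6, 0.15, 0.0, -0.79, -0.7], [0.48, -0.57, 0.11, 0.0, -0.79, -0.7], [0.53, -0.53, 0.07, 0.0, -0.79, -0.7], [0.57, -0.49, 0.02, 0.0, -0.79, -0.7], [0.6, -0.45, -0.03, 0.0, -0.79, -0.7], [0.63, -0.4, -0.08, 0.0, -0.79, -0.7], [0.65, -0.36, -0.13, 0.0, -0.79, -0.7], [0.66, -0.31, -0.18, 0.0, -0.79, -0.7], [0.67, -0.26, -0.24, 0.0, -0.79, -0.7], [0.66, -0.21, -0.29, 0.0, -0.79, -0.7], [0.65, -0.16, -0.35, 0.0, -0.79, -0.7], [0.63, -0.12, -0.4, 0.0, -0.79, -0.7], [0.6, -0.07, -0.45, 0.0, -0.79, -0.7], [0.56, -0.03, -0.5, 0.0, -0.79, -0.7], [0.52, 0.01, -0.54, 0.0, -0.79, -0.7], [0.47, 0.05, -0.58, 0.0, -0.79, -0.7]] end [-0.17  0.43 -0.89  1.56  1.23  1.91 -0.54] 0.14631108450632535 [-0.01 -0.01 -0.02 -0.   -0.01  0.  ] low 0.3262188352042771
5 [[0.68, 0.08, 0.38, 0.01, 0.02, -0.0], [0.68, 0.08, 0.38, 0.01, 0.02, -0.0], [0.68, 0.08, 0.38, 0.01, 0.02, -0.0], [0.68, 0.08, 0.38, 0.01, 0.02, -0.0], [0.68, 0.08, 0.38, 0.01, 0.02, -0.0]] end [-0.22  0.63 -0.84  1.66  1.28  1.83 -0.78] 0.16484697920544766 [-0. -0.  0.  0.  0.  0.] low 0.17055920919498538
```

Call:
{"method": "carry_out", "body": {"commands": [[[0.43, -0.6, 0.15, 0, -0.79, -0.7], [0.48, -0.57, 0.11, 0, -0.79, -0.7], [0.53, -0.53, 0.07, 0, -0.79, -0.7], [0.57, -0.49, 0.02, 0, -0.79, -0.7], [0.6, -0.45, -0.03, 0, -0.79, -0.7], [0.63, -0.4, -0.08, 0, -0.79, -0.7], [0.65, -0.36, -0.13, 0, -0.79, -0.7], [0.66, -0.31, -0.18, 0, -0.79, -0.7], [0.67, -0.26, -0.24, 0, -0.79, -0.7], [0.66, -0.21, -0.29, 0, -0.79, -0.7], [0.65, -0.16, -0.35, 0, -0.79, -0.7], [0.63, -0.12, -0.4, 0, -0.79, -0.7], [0.6, -0.07, -0.45, 0, -0.79, -0.7], [0.56, -0.03, -0.5, 0, -0.79, -0.7], [0.52, 0.01, -0.54, 0, -0.79, -0.7], [0.47, 0.05, -0.58, 0, -0.79, -0.7], [0, 0, 0, 0, 0, 0], [0, 0, 0, 0, 0, 0]]]}}

```text
clock: 29.05
position: [0.5792, 0.1529, 0.3559]
ee_rot: [0.428, 0.751, -0.25, 0.436]
ft_force: [0.8, 0.2, -1.6]
grip_width: 0.453
grasp_force: 53.0
```

```bash
OMP_NUM_THREADS=1 python3 - <<'E'
from srch2 import *
x=q;b=Rot.from_quat(o["ee_rot"]).as_matrix();a=np.array(o["position"]);print("foot now",np.round(a+b@F,4))
pp,RR=goal(-60,(.586,.1685,.175));r=np.round(seg(a,b,pp,RR,.6),2);print(r.tolist());x=sim(x,r);print(x,res(x,pp,RR))
s=camera_params("scene");d=camera_params("side")
im,_=snap("side","d4")[1],snap("scene","s4")
for n_,f in(("scene","s4"),("side","d4")):
  P=camera_params(n_);C=a+b@F;up=-b@np.array([np.cos(np.radians(30)),0,np.sin(np.radians(30))]);up=b@np.array([-.866,0,-.5])
  im=cv2.imread("pics/%s.png"%f);H=cv2.cvtColor(im,cv2.COLOR_BGR2HSV)
  m=cv2.inRange(H,(3,75,40),(18,255,255));cx,cy=map(int,proj(P,C+.046*up));M=np.zeros_like(m);M[max(0,cy-45):cy+45,cx-30:cx+30]=255;m&=M
  k,l,t,c=cv2.connectedComponentsWithStats(m);i=1+np.argmax(t[1:,4]);cn=cv2.findContours(np.uint8(l==i),0,2)[0][0]
  print(n_,cv2.approxPolyDP(cn,2,True)[:,0].tolist(),"pred foot",[np.round(proj(P,C+.02*u*b[:,1]+.02*v*np.cross(up,b[:,1])),0).tolist() for u,v in((1,1),(1,-1),(-1,-1),(-1,1))],"tip",np.round(proj(P,C+.092*up),1))
E
```

```text
29.05 [0.58 0.15 0.36] [[-0.253, 0.861, 0.441], [0.424, 0.508, -0.749], [-0.87, -0.002, -0.494]] [-0.18  0.43 -0.89  1.55  1.23  1.92 -0.53] 0.453 [ 0.8  0.2 -1.6] beta 29.595798693323463 haz -59.53015121776377
model err [-0.  0.  0.]
foot now [0.57 0.16 0.33]
[[0.47, 0.05, 0.27, 0.01, 0.01, 0.01], [0.47, 0.05, 0.27, 0.01, 0.01, 0.01], [0.47, 0.05, 0.27, 0.01, 0.01, 0.01], [0.47, 0.05, 0.27, 0.01, 0.01, 0.01], [0.47, 0.05, 0.27, 0.01, 0.01, 0.01], [0.47, 0.05, 0.28, 0.01, 0.01, 0.01], [0.47, 0.05, 0.28, 0.01, 0.01, 0.01]]
[-0.22  0.63 -0.84  1.65  1.28  1.83 -0.78] [-0.01  0.01  0.01  0.    0.    0.  ]
scene [[329, 38], [320, 48], [318, 86], [337, 87], [338, 51], [333, 40]] pred foot [[337.0, 82.0], [338.0, 88.0], [318.0, 87.0], [318.0, 81.0]] tip [330.8  38.1]
side [[262, 56], [252, 67], [258, 75], [253, 83], [255, 96], [267, 98], [276, 93], [275, 66]] pred foot [[263.0, 91.0], [277.0, 94.0], [267.0, 99.0], [253.0, 96.0]] tip [263.6  54. ]
```

The obelisk is still where predicted and upright (foot at scene (318–338,87), tip at (329,38)). Going down to about 18 mm above the stage.

Call:
{"method": "carry_out", "body": {"commands": [[[0.47, 0.05, 0.27, 0.01, 0.01, 0.01], [0.47, 0.05, 0.27, 0.01, 0.01, 0.01], [0.47, 0.05, 0.27, 0.01, 0.01, 0.01], [0.47, 0.05, 0.27, 0.01, 0.01, 0.01], [0.47, 0.05, 0.27, 0.01, 0.01, 0.01], [0.47, 0.05, 0.28, 0.01, 0.01, 0.01], [0.47, 0.05, 0.28, 0.01, 0.01, 0.01], [0, 0, 0, 0, 0, 0], [0, 0, 0, 0, 0, 0]]]}}

```text
clock: 29.9
position: [0.5942, 0.1533, 0.206]
ee_rot: [0.438, 0.747, -0.251, 0.433]
ft_force: [0.4, -0.4, -2.3]
grip_width: 0.454
grasp_force: 52.9
```

```bash
OMP_NUM_THREADS=1 python3 - <<'E'
from srch2 import *
np.set_printoptions(precision=4,suppress=True)
b=Rot.from_quat(o["ee_rot"]).as_matrix();a=np.array(o["position"]);print("foot now",a+b@F,"up z",(b@np.array([-.866,0,-.5])))
pp,RR=goal(-60,(.586,.1685,.160));print(seg(a,b,pp,RR,.2))
_,A=snap("scene","s5");_,B=snap("side","d5")
k=np.hstack([cv2.resize(A[80:210,270:400],None,fx=3,fy=3,interpolation=cv2.INTER_CUBIC),cv2.resize(B[80:210,220:350],None,fx=3,fy=3,interpolation=cv2.INTER_CUBIC)])
cv2.imwrite("pics/crop5.png",np.uint8(255*(k/255.)**.6))
E
```

```text
29.9 [0.59 0.15 0.21] [[-0.241, 0.872, 0.426], [0.437, 0.489, -0.755], [-0.867, 0.004, -0.499]] [-0.22  0.63 -0.83  1.65  1.28  1.83 -0.78] 0.454 [ 0.4 -0.4 -2.3] beta 29.94012958211675 haz -60.57297842596177
model err [-0.  0.  0.]
foot now [0.5889 0.1634 0.1775] up z [-0.0043 -0.0012  1.    ]
[[ 0.1509  0.0017  0.0306 -0.0276  0.0034 -0.0317]
 [ 0.1509  0.0021  0.0306 -0.0276  0.0034 -0.0317]
 [ 0.1509  0.0025  0.0307 -0.0276  0.0034 -0.0317]]
```

View pics/crop5.png

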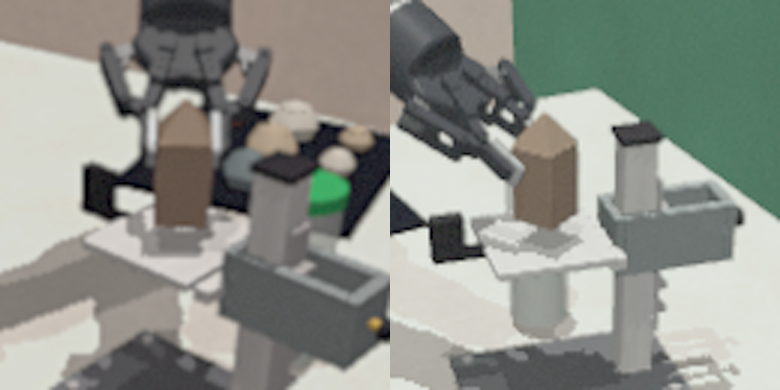

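The obelisk is upright just above the middle of the stage (foot at scene crop (182,222), side crop (547,225)), and the fingers are clear of the tab, mast and tank. Lowering to about 3 mm above the plate.

Call:
{"method": "carry_out", "body": {"commands": [[[0.08, 0, 0.015, 0, 0, 0], [0.08, 0, 0.015, 0, 0, 0], [0.08, 0, 0.015, 0, 0, 0], [0.08, 0, 0.015, 0, 0, 0], [0.07, 0, 0.015, 0, 0, 0], [0.06, 0, 0.015, 0, 0, 0], [0, 0, 0, 0, 0, 0], [0, 0, 0, 0, 0, 0], [0, 0, 0, 0, 0, 0]]]}}

```text
clock: 30.75
position: [0.5908, 0.1604, 0.1882]
ee_rot: [0.438, 0.747, -0.25, 0.433]
ft_force: [-1.0, 0.2, -2.5]
grip_width: 0.454
grasp_force: 52.9
```

Call:
{"method": "carry_out", "body": {"commands": [[[0.022, 0, 0.012, 0, 0, 0], [0, 0, 0, 0, 0, 0], [0.022, 0, 0.012, 0, 0, 0], [0, 0, 0, 0, 0, 0]]]}}

```text
clock: 31.08
position: [0.5908, 0.1605, 0.1864]
ee_rot: [0.438, 0.747, -0.25, 0.433]
ft_force: [-0.5, -0.7, -0.9]
grip_width: 0.451
grasp_force: 53.0
```

Call:
{"method": "carry_out", "body": {"commands": [[[0.02, 0, 0.012, 0, 0, 0], [0, 0, 0, 0, 0, 0], [0, 0, 0, 0, 0, 0]]]}}

```text
clock: 31.33
position: [0.5908, 0.1605, 0.1861]
ee_rot: [0.438, 0.747, -0.25, 0.434]
ft_force: [-2.1, 1.0, 6.2]
grip_width: 0.454
grasp_force: 53.4
```

Call:
{"method": "carry_out", "body": {"commands": [[[0.01, 0, 0.006, 0, 0, 0], [0, 0, 0, 0, 0, 0], [0, 0, 0, 0, 0, 0]]]}}

```text
clock: 31.58
position: [0.5909, 0.1605, 0.186]
ee_rot: [0.438, 0.747, -0.25, 0.434]
ft_force: [-2.6, 1.0, 7.5]
grip_width: 0.452
grasp_force: 53.7
```

Contact is at about 10 N. Releasing gently, then backing straight out.

Call:
{"method": "carry_out", "body": {"commands": [[[0, 0, 0, 0, 0, 0], [0, 0, 0, 0, 0, 0], [0, 0, 0, 0, 0, 0], [0, 0, 0, 0, 0, 0], [0, 0, 0, 0, 0, 0], [0, 0, 0, 0, 0, 0]]], "hand": -0.35, "force": 20}}

```text
clock: 32.08
position: [0.5908, 0.1604, 0.1846]
ee_rot: [0.437, 0.747, -0.251, 0.433]
ft_force: [-0.1, 0.1, 0.1]
grip_width: 0.673
grasp_force: 0.0
```

Call:
{"method": "carry_out", "body": {"commands": [[[0, 0, -0.2, 0, 0, 0], [0, 0, -0.3, 0, 0, 0], [0, 0, -0.4, 0, 0, 0], [0, 0, -0.4, 0, 0, 0], [0, 0, -0.4, 0, 0, 0], [0, 0, -0.4, 0, 0, 0], [0, 0, -0.4, 0, 0, 0], [0, 0, 0, 0, 0, 0], [0, 0, 0, 0, 0, 0], [0, 0, 0, 0, 0, 0], [0, 0, 0, 0, 0, 0]]]}}

```text
clock: 33.0
position: [0.5483, 0.2349, 0.2343]
ee_rot: [0.438, 0.747, -0.251, 0.433]
ft_force: [0.4, -0.3, 0.4]
grip_width: 0.676
grasp_force: 0.0
```

```bash
OMP_NUM_THREADS=1 python3 - <<'E'
from plan import *
st()
C=np.array([.586,.1685,.157]);h=Rg(-60)[:,1];g=np.array([h[1],-h[0],0])
for n_,f in(("scene","s6"),("side","d6")):
  P,im=snap(n_,f);H=cv2.cvtColor(im,cv2.COLOR_BGR2HSV)
  m=cv2.inRange(H,(3,75,40),(18,255,255));cx,cy=map(int,proj(P,C+[0,0,.046]));M=np.zeros_like(m);M[max(0,cy-45):cy+45,cx-30:cx+30]=255;m&=M
  k,l,t,c=cv2.connectedComponentsWithStats(m);i=1+np.argmax(t[1:,4]);cn=cv2.findContours(np.uint8(l==i),0,2)[0][0]
  print(n_,cv2.approxPolyDP(cn,2,True)[:,0].tolist(),"pred",[np.round(proj(P,C+.02*u*h+.02*v*g),0).tolist() for u,v in((1,1),(1,-1),(-1,-1),(-1,1))],"tip",np.round(proj(P,C+[0,0,.092]),1))
A,B=cv2.imread("pics/s6.png"),cv2.imread("pics/d6.png")
k=np.hstack([cv2.resize(A[80:400,130:400],None,fx=1.45,fy=1.45,interpolation=cv2.INTER_CUBIC),cv2.resize(B[60:380,220:490],None,fx=1.45,fy=1.45,interpolation=cv2.INTER_CUBIC)])
cv2.imwrite("pics/crop6.png",np.uint8(255*(k/255.)**.6))
E
```

```text
33.0 [0.5483 0.2349 0.2343] [[-0.242, 0.871, 0.427], [0.436, 0.491, -0.754], [-0.867, 0.004, -0.499]] [-0.37  0.66 -0.86  1.54  1.23  1.97 -0.81] 0.676 [ 0.4 -0.3  0.4] beta 29.90696269895359 haz -60.4725822453086
scene [[331, 120], [322, 129], [322, 160], [336, 161], [341, 134], [340, 129]] pred [[339.0, 163.0], [338.0, 155.0], [321.0, 154.0], [321.0, 162.0]] tip [332.2 120.5]
side [[268, 126], [259, 136], [260, 158], [271, 162], [279, 157], [279, 134]] pred [[281.0, 158.0], [268.0, 154.0], [259.0, 160.0], [272.0, 164.0]] tip [269.4 124.7]
```

View pics/crop6.png

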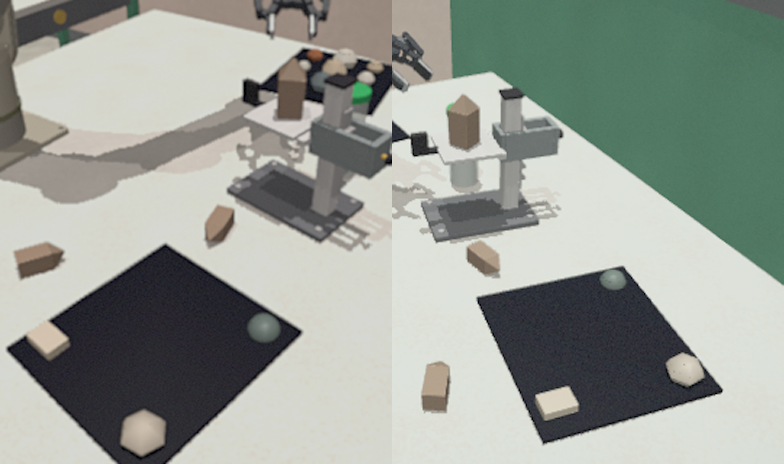

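The obelisk stands upright in the middle of the raised stage (crop (291,95) and (463,125)). The stones and the tank are where they were, and the gripper is clear, so I'm handing in.

```bash
python3 -c "
from workcell import hand_in
print(hand_in())"
```

```text
the job is handed in; nothing more can be done
None
```

I handed the job in at about 33 s: the stage is latched in the second notch from the top and the obelisk stands upright near its centre, released and set down at about 10 N; the stones and the tank look unmoved, and no verdict came back.

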